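# Load the orbital shaker

## Robot

A 6-joint arm with a two-finger parallel gripper is mounted at the origin on the work surface. World frame = base frame: x ahead of the robot, y to its left, z up, the work surface at z = 0. Lengths are in m, angles in rad, forces in N, time in s.
With the tool pointing down it reaches from about 0.35 to 0.975 m from the base axis. Payload 4.9 kg.
Tool frame: the origin (TCP) lies at the very end of the fingers, on their centre line; the grasp point (between the pads) lies 19 mm behind it (grasp_offset is the distance from the TCP to the grasp point, in m); x points along the fingers, y is the direction in which the jaws open and shut, and the axes are right-handed (so a half turn about x gives the same grasp; the last joint's range is limited). The gripper opens to 85 mm and grips with 20 to 120 N. Pads are 22 mm wide; open, the fingers measure 114 mm over their backs; the gripper's body (76 mm by 85 mm) begins 54 mm behind the grasp point. The pads swing forward as they close: fully open they stand 13 mm farther back than shut.
Start: joints at [1.001, 0.053, 1.613, -0, 1.476, -0.119], TCP at [0.272, 0.563, 0.193] pointing down, gripper open.
Joint ranges: [-3.01, 3.01], [-1.01, 2.22], [0.06, 2.58], [-1.02, 4.17], [0.09, 2.62], [-3.14, 3.14]. Speed limits (rad/s): [2.57, 2.57, 3.14, 3.14, 3.14, 3.14].

## Interface

Orientations are given as a rotation vector (axis times angle).
In Python, from station import get_obs, get_image, camera_model, finish_job, grasp_offset gives the robot as it stands.
- The arm moves only by the shell command python3 -m crank 'ROWS' [OPENING] [FORCE]. ROWS is JSON, a list that holds one entry, the list of rows, each a list of 4 numbers: the shift along the world's x, y, z in m, then the turn about the world's z in degrees. In form: [[[dx, dy, dz, turn], ...]]. A call has 1 to 5 rows; each row is the pose to reach, as a shift and turn from the pose commanded when the call began; what a row does not reach only later rows make up. A row lasts 1/12 s, in which the tool goes at most 41.7 mm and 7.16 degrees, less where a joint would pass 70% of its speed; a pose out of reach is approached as far as the arm can. A call with a gripper value outside its range is refused whole. OPENING is the opening, from 0 (shut) to 1 (fully open), set as the call begins (- or left out, the last holds). The fingers move at their own pace and stop on an object; FORCE is the grip in N (left out, the last holds). Time passes only in rows, so rows that repeat a pose let the fingers close. It gives the time, the measured TCP pose, the force and the opening at its end, in the units of the state.
- get_obs(): the state, without advancing time (a new reading comes with each control period).
- get_image(name): name is "scene" or "top"; returns (picture, depth): 384x512x3 uint8, red, green, blue; 384x512 float32, m along the optical axis (not along the pixel's ray), 0 where there is no reading.
- camera_model(name): a dict with "fx", "fy", "cx", "cy" (pixels), "xyz" and "attitude" of the camera in the world. Camera axes: x right, y down, z forward; pixel columns grow to the right and rows downward; lengths in m; the calibration is good to about 2 mm. A picture is of the moment at which its call begins. camera_model takes no time and is no camera call.
- finish_job(): hands the job in, once; it reports no verdict.
The state is a dict: "t": time; "q": joint angles; "dq": joint speeds; "effort": joint torques, N m; "tool_pos": TCP position; "tool_rot": TCP orientation; "contact_force": force on the tool from outside, world axes, zero at the start; "wrist_torque": the same for the moment, N m; "opening": finger opening in m.
Only numpy, scipy, OpenCV 4.12 (cv2) and the standard library are available. Lean on these libraries where they do the work, as an engineer would, in place of code of your own. Each camera call takes 0.05 s, during which the arm holds its last target.

## Task

Load the shaker: take the four capped conical flasks one after another and stand each in the clamp of its own size on the shaker platform, smallest flask in the smallest clamp and so on up, upright and right down on the clamp's plate. They are glass, so set them down gently without dropping or toppling any, and leave the two straight-sided bottles standing where they are.

Things in the scene. Friction and masses are not known exactly. Their poses are not given: they have to be found in the camera images.
- flask_25: smallest amber glass conical flask (25 ml) with white ribbed screw cap; loose, upright on the bench. Foot 42 mm across; sides slope in to a neck 22 mm thick from 48 mm up; cap 30 mm across, from 58 mm up to the top at 80 mm: rigid, tight, the place to grip from above. Origin: centre of the underside, z up; round, so yaw means nothing.
- flask_50: second smallest amber glass conical flask (50 ml) with white ribbed screw cap; loose, upright on the bench. Foot 51 mm across; sides slope in to a neck 26 mm thick from 62 mm up; cap 34 mm across, from 72 mm up to the top at 95 mm: rigid, tight, the place to grip from above. Origin: centre of the underside, z up; round, so yaw means nothing.
- flask_125: second largest amber glass conical flask (125 ml) with white ribbed screw cap; loose, upright on the bench. Foot 67 mm across; sides slope in to a neck 30 mm thick from 86 mm up; cap 38 mm across, from 96 mm up to the top at 120 mm: rigid, tight, the place to grip from above. Origin: centre of the underside, z up; round, so yaw means nothing.
- flask_250: largest amber glass conical flask (250 ml) with white ribbed screw cap; loose, upright on the bench. Foot 85 mm across; sides slope in to a neck 36 mm thick from 112 mm up; cap 46 mm across, from 126 mm up to the top at 152 mm: rigid, tight, the place to grip from above. Origin: centre of the underside, z up; round, so yaw means nothing.
- clamp_25: smallest steel flask clamp, fixed on the shaker platform: round plate 3 mm thick and four rigid upright strips (at 45, 135, 225, 315 deg of its yaw), 50 mm apart across (4 mm play round the flask's foot), 20 mm tall, then tips flared out 10 mm higher to 64 mm. Origin: centre of the plate's underside, 85 mm above the bench, z up; a flask stands 3 mm above it. Clamp centres: a 130 mm square.
- clamp_50: second smallest steel flask clamp, fixed on the shaker platform: round plate 3 mm thick and four rigid upright strips (at 45, 135, 225, 315 deg of its yaw), 59 mm apart across (4 mm play round the flask's foot), 24 mm tall, then tips flared out 10 mm higher to 73 mm. Origin: centre of the plate's underside, 85 mm above the bench, z up; a flask stands 3 mm above it.
- clamp_125: second largest steel flask clamp, fixed on the shaker platform: round plate 3 mm thick and four rigid upright strips (at 45, 135, 225, 315 deg of its yaw), 75 mm apart across (4 mm play round the flask's foot), 30 mm tall, then tips flared out 10 mm higher to 89 mm. Origin: centre of the plate's underside, 85 mm above the bench, z up; a flask stands 3 mm above it.
- clamp_250: largest steel flask clamp, fixed on the shaker platform: round plate 3 mm thick and four rigid upright strips (at 45, 135, 225, 315 deg of its yaw), 93 mm apart across (4 mm play round the flask's foot), 38 mm tall, then tips flared out 10 mm higher to 107 mm. Origin: centre of the plate's underside, 85 mm above the bench, z up; a flask stands 3 mm above it.
- bottle_small: bystander: straight-sided amber bottle, white cap, paper label, 54 mm across, 105 mm tall, loose among the flasks. Origin: centre of the underside, z up. Flasks, bottles and a clear beaker (58 mm tall, 48 mm across) stand at least 90 mm apart, centre to centre; all else near them is lower.
- bottle_large: bystander: the same kind of bottle, 68 mm across, 140 mm tall. Origin: centre of the underside, z up.

How it is judged:
At the end, for the whole second after the job is handed in: Each flask stands in the clamp of its own size: centres within 10 mm, its underside at most 5 mm above the clamp's plate, leaning under 0.1 rad, at rest and released; both bottles upright and within 30 mm of where they were (horizontal distance between flask_25 and clamp_25 below 0.01 m and z of flask_25 in the frame of clamp_25 below 0.008 m and angle between each of flask_25, flask_50, flask_125, flask_250's own z axis and vertical below 0.1 rad and linear speed of each of flask_25, flask_50, flask_125, flask_250 below 0.02 m/s and contact force between the fingers and flask_25 below 0.05 N and horizontal distance between flask_50 and clamp_50 below 0.01 m and z of flask_50 in the frame of clamp_50 below 0.008 m and contact force between the fingers and flask_50 below 0.05 N and horizontal distance between flask_125 and clamp_125 below 0.01 m and z of flask_125 in the frame of clamp_125 below 0.008 m and contact force between the fingers and flask_125 below 0.05 N and horizontal distance between flask_250 and clamp_250 below 0.01 m and z of flask_250 in the frame of clamp_250 below 0.008 m and contact force between the fingers and flask_250 below 0.05 N and distance of each of bottle_small, bottle_large from where it was at the start of the episode below 0.03 m and angle between each of bottle_small, bottle_large's own z axis and vertical below 0.2 rad); the robot touches nothing.
It fails at once if a flask is knocked or laid over (leans more than 0.7 rad) (angle between any of flask_25, flask_50, flask_125, flask_250's own z axis and vertical above 0.7 rad).
It fails at once if a flask is dropped (moves faster than 0.65 m/s with no finger on it: a fall of about 20 mm) ((linear speed of flask_25 above 0.65 m/s and contact force between the fingers and flask_25 below 0.02 N) or (linear speed of flask_50 above 0.65 m/s and contact force between the fingers and flask_50 below 0.02 N) or (linear speed of flask_125 above 0.65 m/s and contact force between the fingers and flask_125 below 0.02 N) or (linear speed of flask_250 above 0.65 m/s and contact force between the fingers and flask_250 below 0.02 N)).
It fails at once if one of the two bottles is pushed more than 30 mm away or knocked over (distance of any of bottle_small, bottle_large from where it was at the start of the episode above 0.03 m or angle between any of bottle_small, bottle_large's own z axis and vertical above 0.5 rad).
It also fails if it takes over 106 s, if anything falls off the work surface, if the arm or the gripper's body presses on something with over 40 N, if the wrist force passes 120 N, or if a joint passes its speed limit or range.

## Working session

There is one attempt and no reset: what is moved stays moved. The work goes in short steps, Python scripts to look and compute and a shell command to move; the robot and the scene stay as the last step left them, time stands still between calls to the robot, and variables do not carry over. Pictures are saved under pics/ and viewed, and the job is handed in when it is done.

```bash
mkdir -p pics; ls; python3 - <<'E'
from station import *
import cv2,numpy as np
print(get_obs(), grasp_offset if not callable(grasp_offset) else grasp_offset())
for n in ("scene","top"):
    im,d=get_image(n); np.savez(f"pics/{n}0.npz",im=im,d=d)
    cv2.imwrite(f"pics/{n}0.png",cv2.resize(im[:,:,::-1],(800,600)))
    print(n,camera_model(n))
E
```

```text
pics
{'t': 0.0, 'q': array([ 1.00099725e+00,  5.33446336e-02,  1.61436628e+00,  2.57554036e-05,
        1.47601464e+00, -1.18993884e-01]), 'dq': array([-0.00189649, -0.00089611, -0.00145138, -0.00057748,  0.00199336,
       -0.00066031]), 'effort': array([ 1.59023639e-03, -3.93676829e+01, -3.70176816e+01,  2.93708149e-05,
        6.96788571e-03,  3.21699233e-06]), 'tool_pos': array([0.27189396, 0.56193935, 0.19152753]), 'tool_rot': array([ 0.35197502,  1.54247935, -0.35513725]), 'contact_force': array([-0.02674343, -0.04613897, -0.59726029]), 'wrist_torque': array([ 0.0328882 ,  0.00027917, -0.02886243]), 'opening': 0.08556629998993898} 0.0187
scene {'fx': 393.4632724250327, 'fy': 393.4632724250327, 'cx': 253.4871823041881, 'cy': 192.01039545645614, 'xyz': array([ 1.1375909 , -0.05347104,  0.84386253]), 'attitude': array([-1.91356843, -1.77542632,  0.61349961])}
top {'fx': 406.5028100980642, 'fy': 406.5028100980642, 'cx': 255.195716297247, 'cy': 187.99078332815608, 'xyz': array([ 0.4092973 , -0.04114617,  0.94252546]), 'attitude': array([-2.13378004,  2.15201727, -0.15877966])}
```

View pics/scene0.png

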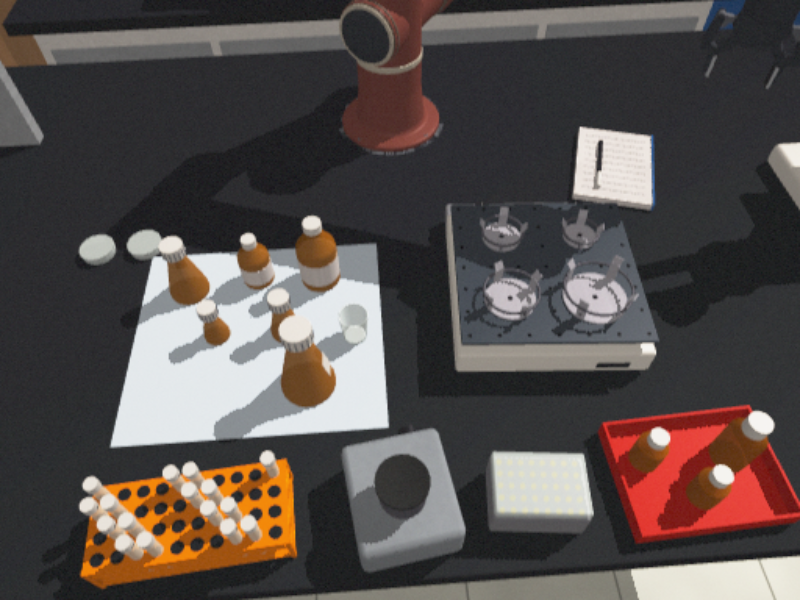

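View pics/top0.png

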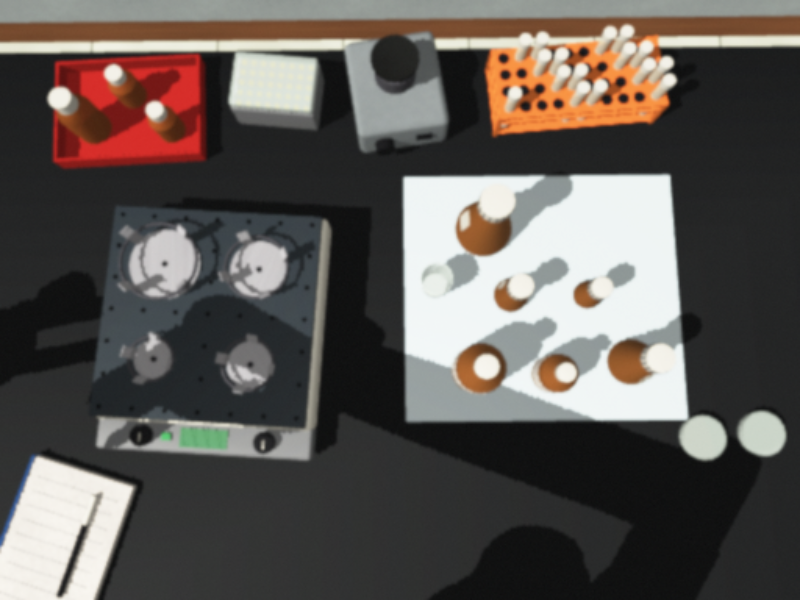

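```bash
cat > h.py <<'E'
from station import *
import cv2,numpy as np
from scipy.spatial.transform import Rotation as R
def cloud(n,d):
    c=camera_model(n); v,u=np.mgrid[0:d.shape[0],0:d.shape[1]]
    p=np.stack([(u-c['cx'])/c['fx']*d,(v-c['cy'])/c['fy']*d,d],-1)
    P=p@R.from_rotvec(c['attitude']).as_matrix().T+c['xyz']; P[d==0]=np.nan
    return P
def ray(n,u,v,z):
    c=camera_model(n); k=R.from_rotvec(c['attitude']).as_matrix()@np.array([(u-c['cx'])/c['fx'],(v-c['cy'])/c['fy'],1])
    return c['xyz']+k*(z-c['xyz'][2])/k[2]
E
python3 - <<'E'
from h import *
for n in ("top","scene"):
    D=np.load(f"pics/{n}0.npz"); im=D['im'];P=cloud(n,D['d'])
    print(n,"bench z", np.nanmedian(P[...,2][(abs(P[...,0]-.25)<.05)&(abs(P[...,1]-.0)<.1)]))
    hsv=cv2.cvtColor(im,cv2.COLOR_RGB2HSV)
    m=((hsv[...,1]<60)&(hsv[...,2]>120)&(P[...,2]>.045)&(P[...,2]<.2)&(P[...,1]<.1)&(P[...,0]<.75)).astype(np.uint8)
    k,l,s,c=cv2.connectedComponentsWithStats(m)
    for i in range(1,k):
        if s[i,4]<12: continue
        q=P[l==i]; zt=np.percentile(q[:,2],95); t=q[q[:,2]>zt-.006]
        r=(t[:,:2].max(0)+t[:,:2].min(0))/2
        print(s[i,4],c[i].round(1),"ztop",zt.round(4),"ctr",r.round(4),"mean",t.mean(0).round(4),"ext",np.ptp(t[:,:2],axis=0).round(4))
E
```

```text
top bench z 0.00041139239488385826
475 [317.4 129.1] ztop 0.1542 ctr [ 0.6501 -0.1681] mean [ 0.65   -0.1681  0.1519] ext [0.0454 0.0448]
40 [297.6 140.4] ztop 0.0665 ctr [ 0.6498 -0.1377] mean [ 0.6499 -0.1381  0.065 ] ext [0.0209 0.0023]
598 [202.9 209.7] ztop 0.0598 ctr [0.5038 0.0771] mean [0.4982 0.0752 0.0573] ext [0.2917 0.0297]
95 [279.2 175.9] ztop 0.0594 ctr [ 0.5659 -0.0931] mean [ 0.5681 -0.0928  0.0574] ext [0.0478 0.0445]
236 [332.8 182.7] ztop 0.097 ctr [ 0.5485 -0.2058] mean [ 0.5484 -0.2059  0.0949] ext [0.0339 0.032 ]
188 [384.  183.5] ztop 0.0824 ctr [ 0.5481 -0.3198] mean [ 0.548  -0.3199  0.0799] ext [0.0307 0.0298]
37 [297.9 225.4] ztop 0.0909 ctr [ 0.4663 -0.1412] mean [ 0.4686 -0.1418  0.0889] ext [0.0102 0.0313]
352 [421.2 228.8] ztop 0.1221 ctr [ 0.4489 -0.378 ] mean [ 0.4482 -0.3774  0.1198] ext [0.0362 0.0383]
215 [311.2 234. ] ztop 0.1425 ctr [ 0.4391 -0.1503] mean [ 0.4388 -0.1502  0.14  ] ext [0.0295 0.0297]
14 [353.5 226.8] ztop 0.0683 ctr [ 0.456  -0.2561] mean [ 0.4566 -0.257   0.066 ] ext [0.0022 0.0169]
164 [362.8 238.2] ztop 0.1072 ctr [ 0.4313 -0
[... 909 characters left out ...]
] ztop 0.0681 ctr [ 0.4621 -0.1513] mean [ 0.467  -0.1502  0.0659] ext [0.027  0.0653]
48 [163.2 173.2] ztop 0.0532 ctr [ 0.4515 -0.2591] mean [ 0.4548 -0.2569  0.0506] ext [0.0211 0.0497]
162 [178.  191.6] ztop 0.0975 ctr [ 0.5502 -0.2076] mean [ 0.551  -0.2074  0.0954] ext [0.0341 0.032 ]
137 [132.3 198.4] ztop 0.0822 ctr [ 0.55   -0.3215] mean [ 0.55   -0.3215  0.0801] ext [0.0331 0.0273]
149 [225.6 202.7] ztop 0.06 ctr [ 0.5674 -0.0952] mean [ 0.566  -0.0945  0.0575] ext [0.0483 0.0471]
386 [189.2 212.4] ztop 0.1541 ctr [ 0.6516 -0.1698] mean [ 0.653  -0.1696  0.1522] ext [0.0458 0.0448]
36 [207.8 231.6] ztop 0.0733 ctr [ 0.6511 -0.1413] mean [ 0.6504 -0.1412  0.0717] ext [0.0176 0.0007]
```

```bash
python3 - <<'E'
from h import *
for n,b in (("top",(50,120,220,300)),("scene",(280,120,425,240))):
    D=np.load(f"pics/{n}0.npz"); im=D['im']
    x0,y0,x1,y1=b; c=cv2.resize(im[y0:y1,x0:x1,::-1],None,fx=4,fy=4,interpolation=cv2.INTER_CUBIC)
    c=cv2.convertScaleAbs(c,alpha=1.6,beta=10)
    cv2.imwrite(f"pics/clamp_{n}.png",c[:600,:800]);print(c.shape)
E
```

```text
(720, 680, 3)
(480, 580, 3)
```

View pics/clamp_top.png

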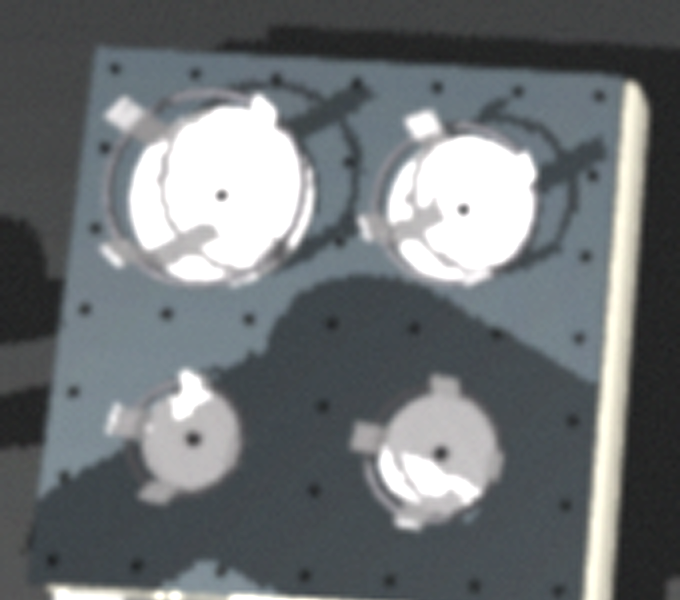

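View pics/clamp_scene.png

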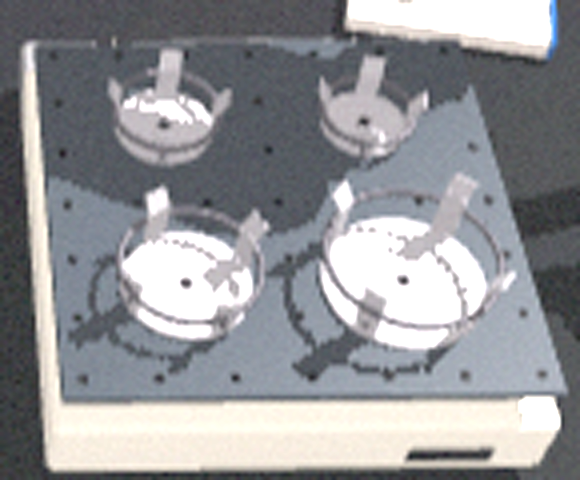

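```bash
python3 - <<'E'
from h import *
for n in ("top","scene"):
    D=np.load(f"pics/{n}0.npz"); im=D['im'];P=cloud(n,D['d'])
    m=((abs(P[...,2]-.0885)<.003)&(P[...,1]>.08)&(P[...,1]<.5)&(P[...,0]<.75)&(P[...,0]>.3)).astype(np.uint8)
    z=P[...,2][(P[...,1]>.1)&(P[...,1]<.5)&(P[...,0]<.7)&(P[...,0]>.35)]
    print(n,np.histogram(z[z>.07],bins=np.arange(.07,.14,.003)))
    # strip points high up
    s=(P[...,2]>.097)&(P[...,2]<.14)&(P[...,1]>.08)&(P[...,1]<.5)&(P[...,0]<.75)&(P[...,0]>.3)
    v,u=np.nonzero(s); print(len(u))
    k,l,st,c=cv2.connectedComponentsWithStats(s.astype(np.uint8))
    for i in range(1,k):
        if st[i,4]<4: continue
        q=P[l==i]; t=q[q[:,2]>q[:,2].max()-.005]
        print(st[i,4],c[i].round(1),"mean",q.mean(0).round(4),"top",t.mean(0).round(4))
E
```

```text
top (array([   0,    0,    0,  156, 4736, 8075, 2231,  134,   29,   77,  164,
        179,  198,  172,  265,  108,   80,   48,   61,   33,   43,   18,
          0]), array([0.07 , 0.073, 0.076, 0.079, 0.082, 0.085, 0.088, 0.091, 0.094,
       0.097, 0.1  , 0.103, 0.106, 0.109, 0.112, 0.115, 0.118, 0.121,
       0.124, 0.127, 0.13 , 0.133, 0.136, 0.139]))
1446
484 [ 98.3 164.9] mean [0.5851 0.2847 0.1169] top [0.584  0.2848 0.132 ]
366 [161.8 169. ] mean [0.5764 0.1537 0.1118] top [0.5757 0.1497 0.1252]
288 [ 94.2 228.5] mean [0.4543 0.2911 0.1054] top [0.4543 0.2924 0.1145]
308 [156.6 231.9] mean [0.4462 0.1619 0.1084] top [0.4535 0.1689 0.121 ]
scene (array([   0,    0,    6,   97, 2641, 4272, 1236,   94,   43,   70,  134,
        129,  171,  140,  183,   64,   48,   45,   39,   26,   22,   12,
          0]), array([0.07 , 0.073, 0.076, 0.079, 0.082, 0.085, 0.088, 0.091, 0.094,
       0.097, 0.1  , 0.103, 0.106, 0.109, 0.112, 0.115, 0.118, 0.121,
       0.124, 0.127, 0.13 , 0.133, 0.136, 0.139]))
1083
207 [321.9 145.9] mean [0.4452 0.1595 0.1073] top [0.4423 0.162  0.1183]
176 [372.3 146.2] mean [0.455  0.2886 0.1048] top [0.4561 0.2927 0.1144]
392 [383.2 183.2] mean [0.584  0.2794 0.1155] top [0.5777 0.2855 0.132 ]
308 [327.8 184.6] mean [0.5742 0.1505 0.1108] top [0.5695 0.1554 0.1251]
```

```bash
python3 - <<'E'
from h import *
T={'250':(221,195),'125':(463,209),'25':(193,439),'50':(441,453)}
S={'250':(403,280),'125':(186,283),'25':(363,121),'50':(163,125)}
A=[];K=['250','125','25','50']
for k in K:
    a=ray("top",(T[k][0]+.5)/4-.5+50,(T[k][1]+.5)/4-.5+120,.0885)
    b=ray("scene",(S[k][0]+.5)/4-.5+280,(S[k][1]+.5)/4-.5+120,.0885)
    A.append(((a+b)/2)[:2]); print(k,a[:2].round(4),b[:2].round(4))
A=np.array(A); 
sq=np.array([[.065,.065],[.065,-.065],[-.065,.065],[-.065,-.065]])
r,_=cv2.estimateAffinePartial2D(sq,A); s=np.hypot(r[0,0],r[1,0]);th=np.arctan2(r[1,0],r[0,0]);print(s,np.degrees(th))
c=A.mean(0);F=c+sq@np.array([[np.cos(th),-np.sin(th)],[np.sin(th),np.cos(th)]]).T
print(c.round(4));[print(k,f.round(4),(a-f).round(4)) for k,f,a in zip(K,F,A)]
E
```

```text
250 [0.5833 0.2814] [0.583  0.2794]
125 [0.5745 0.1515] [0.5747 0.1494]
25 [0.4532 0.2899] [0.4527 0.2879]
50 [0.4448 0.1598] [0.4453 0.1579]
1.0015740571028318 -3.675607025101503
[0.5139 0.2197]
250 [0.583  0.2804] [0.0002 0.    ]
125 [0.5746 0.1506] [-0.     -0.0002]
25 [0.4532 0.2887] [-0.0003  0.0002]
50 [0.4449 0.159 ] [ 0.0001 -0.0001]
```

```bash
python3 - <<'E'
from h import *
o=get_obs(); M=R.from_rotvec(o['tool_rot']).as_matrix(); print(M.round(3)); print(np.degrees(np.arctan2(M[1,1],M[0,1])))
p={'f250':(.651,-.169),'f50':(.5493,-.2067),'f25':(.549,-.3207),'f125':(.4498,-.379),'bL':(.440,-.151),'bS':(.4327,-.2595),'bk':(.5667,-.094)}
for a in p:
    if a[0]=='f': print(a,[(b,int(np.degrees(np.arctan2(p[b][1]-p[a][1],p[b][0]-p[a][0]))%180),round(float(np.hypot(p[b][1]-p[a][1],p[b][0]-p[a][0])),3)) for b in p if b!=a and np.hypot(p[b][1]-p[a][1],p[b][0]-p[a][0])<.14])
E
```

```text
[[-0.001  0.436  0.9  ]
 [-0.002  0.9   -0.436]
 [-1.    -0.002 -0.   ]]
64.17107006825887
f250 [('f50', 20, 0.108), ('bk', 138, 0.113)]
f50 [('f250', 20, 0.108), ('f25', 89, 0.114), ('bL', 152, 0.123), ('bS', 24, 0.128), ('bk', 81, 0.114)]
f25 [('f50', 89, 0.114), ('f125', 30, 0.115), ('bS', 152, 0.131)]
f125 [('f25', 30, 0.115), ('bS', 98, 0.121)]
```

```bash
python3 -m crank '[[[0.005,-0.01,0.02,0],[0.015,-0.03,0.04,0],[0.03,-0.06,0.05,0],[0.046,-0.09,0.05,0],[0.062,-0.12,0.05,0]]]' 1 70
python3 -m crank '[[[0.016,-0.031,0,0],[0.032,-0.062,0,0],[0.048,-0.093,0,0],[0.064,-0.124,0,0],[0.08,-0.155,0,0]]]'
python3 -m crank '[[[0.016,-0.031,0,0],[0.032,-0.062,0,0],[0.048,-0.093,0,0],[0.064,-0.124,0,0],[0.08,-0.155,0,0]]]'
```

```text
t: 0.52
tool_pos: [0.3348, 0.4417, 0.2437]
tool_rot: [0.354, 1.541, -0.352]
contact_force: [0.6, 0.2, -0.7]
opening: 0.0853
t: 0.93
tool_pos: [0.4145, 0.2859, 0.2423]
tool_rot: [0.353, 1.542, -0.354]
contact_force: [1.4, 0.4, -0.7]
opening: 0.0856
t: 1.35
tool_pos: [0.4945, 0.1309, 0.2424]
tool_rot: [0.354, 1.542, -0.354]
contact_force: [0.8, 0.8, 0.5]
opening: 0.085
```

```bash
python3 -m crank '[[[0.016,-0.031,0,0],[0.032,-0.062,0,0],[0.048,-0.093,0,0],[0.064,-0.124,0,0],[0.08,-0.155,0,0]]]'
python3 -m crank '[[[0.018,-0.033,0,0],[0.036,-0.066,0,0],[0.054,-0.1,0,0],[0.07,-0.133,-0.01,0],[0.0765,-0.145,-0.02,0]]]'
python3 -m crank '[[[0,0,0,0],[0,0,0,0]]]'
```

```text
t: 1.77
tool_pos: [0.5745, -0.0241, 0.2422]
tool_rot: [0.354, 1.543, -0.354]
contact_force: [0.3, -0.3, 0.4]
opening: 0.0855
t: 2.18
tool_pos: [0.6519, -0.172, 0.2222]
tool_rot: [0.355, 1.54, -0.357]
contact_force: [-0.5, 0.1, -1.4]
opening: 0.0858
t: 2.35
tool_pos: [0.65, -0.1676, 0.2208]
tool_rot: [0.355, 1.545, -0.354]
contact_force: [-0.0, 0.2, 0.7]
opening: 0.0857
```

```bash
python3 -m crank '[[[0.001,-0.001,-0.02,0],[0.001,-0.001,-0.045,0],[0.001,-0.001,-0.07,0],[0.001,-0.001,-0.09,0],[0.001,-0.001,-0.1,0]]]'
python3 -m crank '[[[0,0,-0.003,0],[0,0,-0.003,0]]]'
python3 -m crank '[[[0,0,0,0],[0,0,0,0],[0,0,0,0],[0,0,0,0],[0,0,0,0]]]' 0 70
python3 -m crank '[[[0,0,0,0],[0,0,0,0],[0,0,0,0],[0,0,0,0],[0,0,0,0]]]' 0 70
```

```text
t: 2.77
tool_pos: [0.65, -0.1662, 0.1201]
tool_rot: [0.353, 1.546, -0.352]
contact_force: [0.2, 0.2, -0.9]
opening: 0.0856
t: 2.93
tool_pos: [0.6516, -0.1675, 0.1199]
tool_rot: [0.353, 1.542, -0.353]
contact_force: [-0.2, 0.3, 0.2]
opening: 0.0854
t: 3.35
tool_pos: [0.6522, -0.1687, 0.1207]
tool_rot: [0.353, 1.54, -0.354]
contact_force: [0.7, 0.4, -0.1]
opening: 0.0259
t: 3.77
tool_pos: [0.6517, -0.1684, 0.1197]
tool_rot: [0.354, 1.542, -0.353]
contact_force: [0.4, -0.7, -0.4]
opening: 0.0001
```

```bash
python3 - <<'E'
from h import *
for n in ("scene","top"):
    im,d=get_image(n); np.savez(f"pics/{n}1.npz",im=im,d=d)
    cv2.imwrite(f"pics/{n}1.png",cv2.resize(im[:,:,::-1],(800,600)))
print(get_obs()['opening'])
E
```

```text
-0.00011279882129163122
```

View pics/scene1.png

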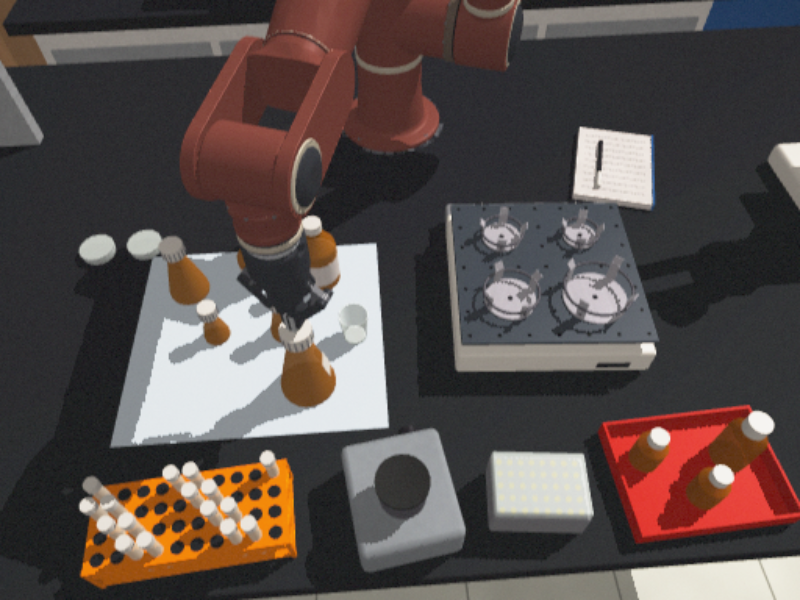

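View pics/top1.png

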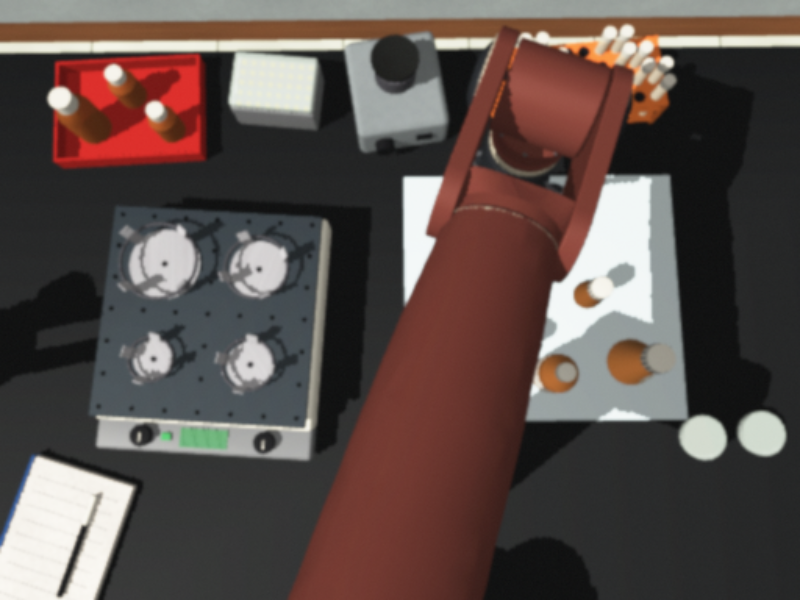

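```bash
python3 - <<'E'
from h import *
D=np.load("pics/scene1.npz"); im=D['im'];P=cloud("scene",D['d'])
c=cv2.resize(im[140:270,130:260,::-1],None,fx=4.6,fy=4.6,interpolation=cv2.INTER_CUBIC); c=cv2.convertScaleAbs(c,alpha=1.8,beta=20)
cv2.imwrite("pics/crop1.png",c)
for v in range(170,225,4):
    print(v,[tuple((P[v,u]*1000).round().astype(int)) for u in range(176,212,7)])
E
```

```text
170 [(np.int64(689), np.int64(-164), np.int64(329)), (np.int64(686), np.int64(-153), np.int64(325)), (np.int64(677), np.int64(-143), np.int64(313)), (np.int64(663), np.int64(-133), np.int64(295)), (np.int64(473), np.int64(-147), np.int64(74)), (np.int64(466), np.int64(-130), np.int64(64))]
174 [(np.int64(689), np.int64(-166), np.int64(318)), (np.int64(687), np.int64(-154), np.int64(315)), (np.int64(679), np.int64(-144), np.int64(304)), (np.int64(665), np.int64(-134), np.int64(286)), (np.int64(474), np.int64(-148), np.int64(59)), (np.int64(466), np.int64(-131), np.int64(48))]
178 [(np.int64(691), np.int64(-167), np.int64(309)), (np.int64(687), np.int64(-156), np.int64(304)), (np.int64(681), np.int64(-145), np.int64(295)), (np.int64(667), np.int64(-135), np.int64(278)), (np.int64(476), np.int64(-150), np.int64(45)), (np.int64(467), np.int64(-133), np.int64(32))]
182 [(np.int64(690), np.int64(-169), np.int64(297)), (np.int64(688), np.int64(-158), np.int64(293)), (np.int64(674), np.int64(-148), np.int64(275)), (np.int64(673), np.int64(-135), np.int64(273)), (np.int64(473), np.int64(-152)
[... 2260 characters left out ...]
p.int64(-151), np.int64(152)), (np.int64(559), np.int64(-155), np.int64(-1)), (np.int64(564), np.int64(-136), np.int64(4))]
218 [(np.int64(565), np.int64(-227), np.int64(-1)), (np.int64(671), np.int64(-180), np.int64(153)), (np.int64(671), np.int64(-166), np.int64(151)), (np.int64(665), np.int64(-153), np.int64(141)), (np.int64(571), np.int64(-155), np.int64(-1)), (np.int64(574), np.int64(-136), np.int64(2))]
222 [(np.int64(578), np.int64(-226), np.int64(0)), (np.int64(669), np.int64(-183), np.int64(135)), (np.int64(674), np.int64(-167), np.int64(141)), (np.int64(668), np.int64(-154), np.int64(130)), (np.int64(585), np.int64(-154), np.int64(2)), (np.int64(584), np.int64(-137), np.int64(-1))]
```

View pics/crop1.png

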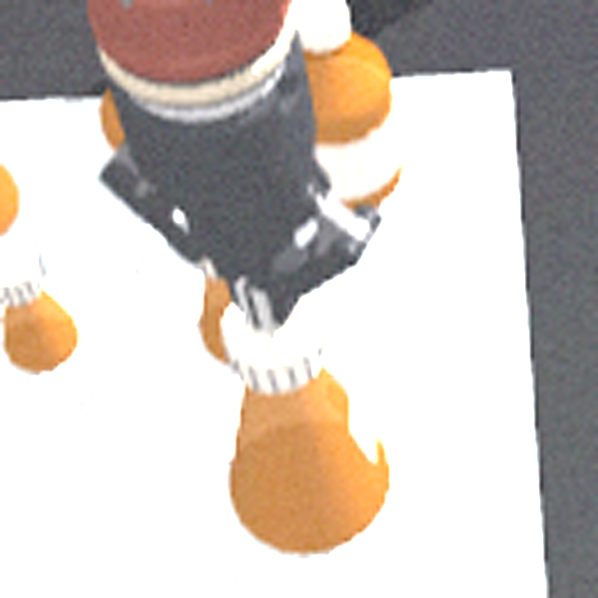

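```bash
python3 - <<'E'
from h import *
D=np.load("pics/scene1.npz"); P=cloud("scene",D['d'])
for v in range(194,216):
    print(v,[(u,)+tuple(int(x) for x in (P[v,u]*1000).round()) for u in range(178,200,2) if P[v,u,2]>.1])
o=get_obs();print(o['q'],o['tool_pos'],o['contact_force'])
E
```

```text
194 [(178, 662, -179, 226), (180, 659, -176, 221), (182, 671, -169, 237), (184, 671, -165, 236), (186, 676, -161, 242), (188, 666, -159, 229), (190, 663, -156, 224), (192, 653, -154, 211), (194, 654, -150, 212), (196, 657, -145, 216), (198, 658, -141, 216)]
195 [(178, 664, -179, 225), (180, 659, -177, 218), (182, 669, -170, 231), (184, 673, -166, 235), (186, 674, -161, 236), (188, 669, -159, 230), (190, 654, -158, 209), (192, 657, -154, 212), (194, 658, -149, 213), (196, 660, -145, 216), (198, 672, -139, 232)]
196 [(178, 659, -181, 216), (180, 660, -177, 216), (182, 670, -170, 229), (184, 673, -166, 232), (186, 674, -162, 233), (188, 670, -159, 227), (190, 658, -158, 211), (192, 660, -153, 213), (194, 660, -149, 213), (196, 662, -145, 215), (198, 676, -139, 233)]
197 [(178, 659, -182, 212), (180, 662, -177, 215), (182, 670, -171, 226), (184, 673, -166, 229), (186, 675, -162, 232), (188, 671, -159, 225), (190, 660, -158, 210), (192, 661, -154, 212), (194, 664, -149, 215), (196, 674, -143, 228), (198, 681, -138, 236)]
198 [(178, 659, -182, 208), (180, 661, -178, 210), (182, 659, -174, 
[... 3728 characters left out ...]
54, 152), (198, 659, -149, 151)]
214 [(178, 654, -193, 145), (180, 659, -187, 152), (182, 660, -183, 152), (184, 660, -179, 152), (186, 660, -175, 152), (188, 661, -170, 153), (190, 662, -166, 153), (192, 662, -162, 153), (194, 661, -158, 151), (196, 662, -153, 152), (198, 662, -149, 151)]
215 [(180, 662, -187, 153), (182, 662, -183, 151), (184, 661, -179, 150), (186, 664, -174, 153), (188, 663, -170, 152), (190, 664, -166, 153), (192, 664, -162, 152), (194, 664, -158, 152), (196, 666, -153, 154), (198, 660, -150, 145)]
[-3.63369168e-01  2.15294660e-01  1.55876474e+00 -4.35575828e-05
  1.36769965e+00 -1.48333324e+00] [ 0.65174742 -0.16846088  0.11970783] [-0.10314203  0.17275945 -0.09443107]
```

```bash
python3 -m crank '[[[0,0,0,0],[0,0,0,0],[0,0,0,0],[0,0,0,0],[0,0,0,0]]]' 1 70
python3 -m crank '[[[0,0,0,0],[0,0,0,0],[0,0,0,0]]]'
python3 - <<'E'
from h import *
im,d=get_image("scene")
c=cv2.resize(im[140:270,130:260,::-1],None,fx=4.6,fy=4.6,interpolation=cv2.INTER_CUBIC); c=cv2.convertScaleAbs(c,alpha=1.8,beta=20)
cv2.imwrite("pics/crop2.png",c)
P=cloud("scene",d)
q=P[150:230,140:230].reshape(-1,3); q=q[(q[:,2]>.156)&(q[:,2]<.2)&(q[:,0]>.6)]; print(q[q[:,2].argsort()][:12].round(3)); print(len(q))
print(get_obs()['tool_pos'])
E
```

```text
t: 4.28
tool_pos: [0.6518, -0.1684, 0.1198]
tool_rot: [0.353, 1.542, -0.354]
contact_force: [0.9, -0.9, -0.0]
opening: 0.0604
t: 4.53
tool_pos: [0.6518, -0.1685, 0.1198]
tool_rot: [0.354, 1.542, -0.354]
contact_force: [0.1, 0.3, -0.5]
opening: 0.085
[[ 0.652 -0.179  0.156]
 [ 0.679 -0.128  0.171]
 [ 0.633 -0.209  0.172]
 [ 0.631 -0.206  0.173]
 [ 0.636 -0.208  0.173]
 [ 0.629 -0.204  0.173]
 [ 0.641 -0.214  0.174]
 [ 0.639 -0.21   0.174]
 [ 0.637 -0.21   0.175]
 [ 0.681 -0.132  0.175]
 [ 0.628 -0.204  0.175]
 [ 0.643 -0.211  0.176]]
146
[ 0.65178676 -0.16846015  0.11981247]
```

View pics/crop2.png

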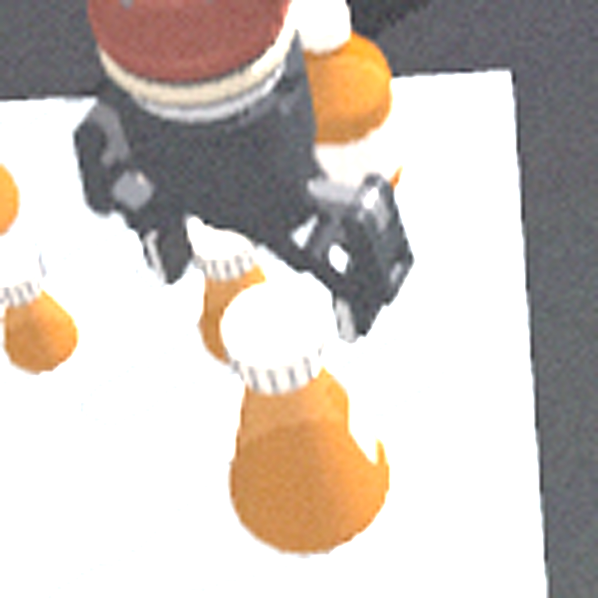

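```bash
python3 - <<'E'
from h import *
for (u,v) in [(175,275),(355,335),(165,282),(182,270),(345,338),(372,325)]:
    print((u,v),ray("scene",130+u/4.6,140+v/4.6,.173).round(4))
print(ray("scene",130+272/4.6,140+318/4.6,.152))
E
```

```text
(175, 275) [ 0.6353 -0.2103  0.173 ]
(355, 335) [ 0.6753 -0.1274  0.173 ]
(165, 282) [ 0.6389 -0.2146  0.173 ]
(182, 270) [ 0.6326 -0.2072  0.173 ]
(345, 338) [ 0.6766 -0.1319  0.173 ]
(372, 325) [ 0.6705 -0.1198  0.173 ]
[ 0.64817964 -0.16839598  0.152     ]
```

```bash
python3 -m crank '[[[0,0,-0.008,0],[0,0,-0.016,0],[0,0,-0.022,0],[0,0,-0.022,0]]]'
python3 -m crank '[[[0,0,-0.008,0],[0,0,-0.016,0],[0,0,-0.022,0],[0,0,-0.024,0],[0,0,-0.024,0]]]'
python3 -m crank '[[[0,0,0,0],[0,0,0,0],[0,0,0,0],[0,0,0,0],[0,0,0,0]]]' 0 70
python3 -m crank '[[[0,0,0,0],[0,0,0,0],[0,0,0,0],[0,0,0,0]]]'
```

```text
t: 4.92
tool_pos: [0.6501, -0.1678, 0.0947]
tool_rot: [0.354, 1.546, -0.353]
contact_force: [0.4, -0.5, -0.4]
opening: 0.0854
t: 5.33
tool_pos: [0.6511, -0.1682, 0.0724]
tool_rot: [0.354, 1.544, -0.353]
contact_force: [0.9, 0.1, -0.5]
opening: 0.0854
t: 5.75
tool_pos: [0.6524, -0.1689, 0.0748]
tool_rot: [0.353, 1.54, -0.354]
contact_force: [-0.9, -0.3, 2.1]
opening: 0.0446
t: 6.08
tool_pos: [0.6523, -0.1689, 0.0747]
tool_rot: [0.353, 1.54, -0.354]
contact_force: [0.4, -1.2, 4.2]
opening: 0.0445
```

```bash
python3 -m crank '[[[0,0,0.004,0],[0,0,0.012,0],[0,0,0.025,0],[0,0,0.045,0],[0,0,0.065,0]]]'
python3 -m crank '[[[0,0,0.022,0],[0,0,0.045,0],[0,0,0.07,0],[0,0,0.09,0],[0,0,0.105,0]]]'
python3 -m crank '[[[0,0,0.015,0],[0,0,0.02,0],[0,0,0.02,0]]]'
python3 - <<'E'
from h import *
im,d=get_image("scene")
cv2.imwrite("pics/s3.png",cv2.resize(im[80:290,100:380,::-1],(800,600)))
E
```

```text
t: 6.5
tool_pos: [0.6509, -0.1678, 0.1388]
tool_rot: [0.354, 1.544, -0.353]
contact_force: [0.6, 1.1, -1.9]
opening: 0.0448
t: 6.92
tool_pos: [0.6523, -0.1684, 0.2472]
tool_rot: [0.353, 1.539, -0.353]
contact_force: [0.5, -0.3, -2.1]
opening: 0.0447
t: 7.17
tool_pos: [0.6524, -0.1686, 0.2656]
tool_rot: [0.353, 1.539, -0.354]
contact_force: [0.6, -0.3, -2.3]
opening: 0.0447
```

View pics/s3.png

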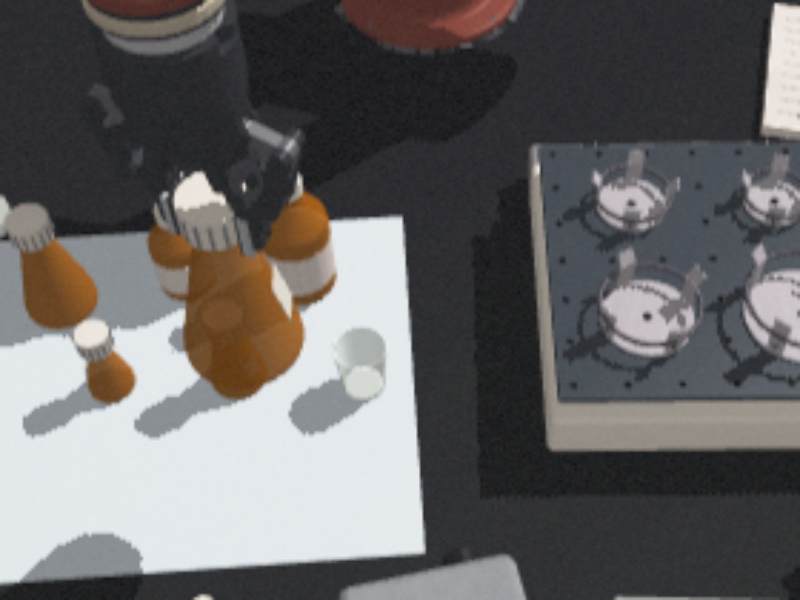

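```bash
python3 -m crank '[[[-0.001,0.008,0,0],[-0.004,0.026,0,0],[-0.008,0.054,0,0],[-0.013,0.086,0,0],[-0.018,0.12,0,0]]]'
python3 -m crank '[[[-0.005,0.034,0,0],[-0.01,0.068,0,0],[-0.015,0.102,0,0],[-0.021,0.136,0,0],[-0.026,0.17,0,0]]]'
python3 -m crank '[[[-0.005,0.034,0,0],[-0.01,0.068,0,0],[-0.015,0.1,0,0],[-0.019,0.126,0,0],[-0.022,0.145,0,0]]]'
python3 -m crank '[[[-0.002,0.01,0,0],[-0.0025,0.013,0,0],[-0.0025,0.013,0,0],[-0.0025,0.013,0,0],[-0.0025,0.013,0,0]]]'
```

```text
t: 7.63
tool_pos: [0.6324, -0.0462, 0.262]
tool_rot: [0.355, 1.545, -0.354]
contact_force: [0.3, 0.6, -2.1]
opening: 0.0445
t: 8.05
tool_pos: [0.6057, 0.1246, 0.2624]
tool_rot: [0.353, 1.545, -0.353]
contact_force: [-0.1, 0.1, -1.4]
opening: 0.0449
t: 8.47
tool_pos: [0.5832, 0.2702, 0.2622]
tool_rot: [0.351, 1.545, -0.351]
contact_force: [-0.7, 0.7, -1.6]
opening: 0.0446
t: 8.88
tool_pos: [0.5835, 0.2784, 0.2637]
tool_rot: [0.354, 1.542, -0.355]
contact_force: [-0.4, -0.1, -1.9]
opening: 0.0446
```

```bash
python3 -m crank '[[[0,0.001,-0.008,0],[0,0.0015,-0.02,0],[0,0.0015,-0.034,0],[0,0.0015,-0.044,0],[0,0.0015,-0.047,0]]]'
python3 -m crank '[[[0,0,0,0],[0,0,0,0]]]'
python3 - <<'E'
from h import *
for n,b in (("scene",(300,80,440,240)),("top",(40,100,240,260))):
    im,d=get_image(n);np.savez(f"pics/{n}4.npz",im=im,d=d)
    x0,y0,x1,y1=b
    cv2.imwrite(f"pics/{n}4.png",cv2.convertScaleAbs(cv2.resize(im[y0:y1,x0:x1,::-1],None,fx=3.7,fy=3.7,interpolation=cv2.INTER_CUBIC),alpha=1.6,beta=15))
E
```

```text
t: 9.3
tool_pos: [0.5816, 0.2801, 0.2123]
tool_rot: [0.351, 1.547, -0.357]
contact_force: [0.3, 0.8, -2.7]
opening: 0.0445
t: 9.47
tool_pos: [0.5831, 0.281, 0.2162]
tool_rot: [0.353, 1.542, -0.354]
contact_force: [-0.2, 0.9, -2.1]
opening: 0.0447
```

View pics/scene4.png

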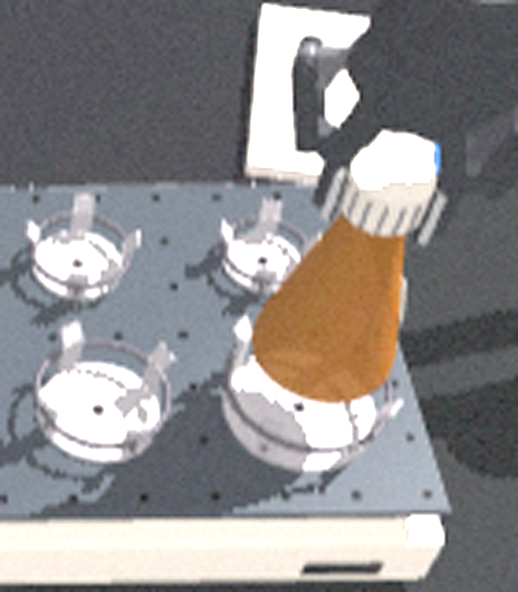

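View pics/top4.png

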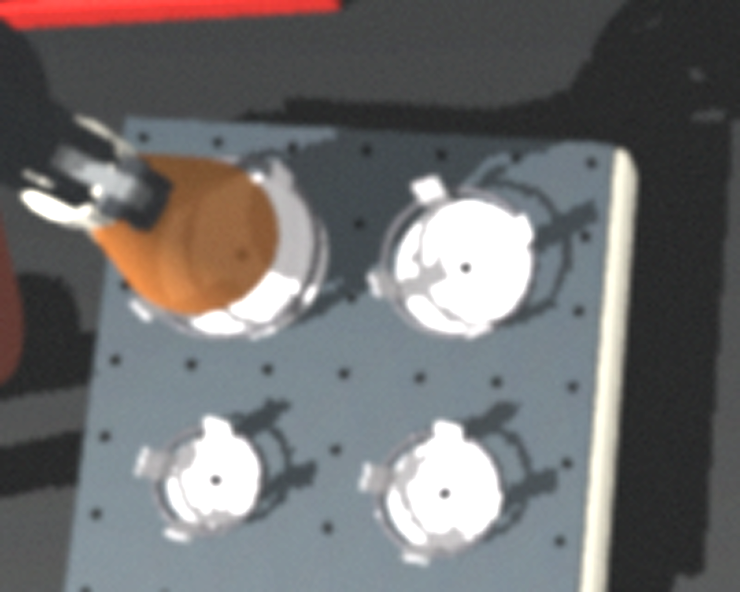

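```bash
cat >> h.py <<'E'
from scipy.optimize import least_squares
def axis(n,im,d,xy,zlo,zhi,foot_r,neck_z,neck_r,rad=.07):
    """fit a flask (cone+cap) pose: foot centre, lean"""
    P=cloud(n,d); hsv=cv2.cvtColor(im,cv2.COLOR_RGB2HSV)
    m=(hsv[...,1]>120)&(hsv[...,0]<20)&(np.hypot(P[...,0]-xy[0],P[...,1]-xy[1])<rad)&(P[...,2]>zlo)&(P[...,2]<zhi)
    m=cv2.erode(m.astype(np.uint8),np.ones((3,3)))>0
    q=P[m]
    def f(p):
        x,y,z,a,b=p; h=q[:,2]-z
        r=np.hypot(q[:,0]-x-a*h,q[:,1]-y-b*h)
        return (r-np.interp(h,[0,neck_z],[foot_r,neck_r]))
    s=least_squares(f,[xy[0],xy[1],zlo-.01,0,0],loss='soft_l1',f_scale=.002)
    return s.x,len(q),np.sqrt(np.mean(f(s.x)**2))
E
python3 - <<'E'
from h import *
for n in("scene","top"):
    D=np.load(f"pics/{n}4.npz"); im,d=D['im'],D['d']
    print(n,axis(n,im,d,(.583,.28),.155,.25,.0425,.112,.018))
    P=cloud(n,d); 
    D=np.load(f"pics/{n}0.npz"); print(axis(n,D['im'],D['d'],(.651,-.169),.015,.1,.0425,.112,.018))
D=np.load("pics/scene4.npz");P=cloud("scene",D['d']);q=P[(abs(P[...,2]-.292)<.006)&(P[...,1]>.2)&(D['im'].min(-1)>150)]; print(len(q),q.min(0),q.max(0),q.mean(0))
E
```

```text
scene (array([ 0.58309502,  0.27881409,  0.14803736, -0.01435102,  0.02394972]), 1053, np.float64(0.001157971396180702))
(array([ 0.65268139, -0.16993018,  0.00555606, -0.02784925, -0.00564311]), 638, np.float64(0.0009562829152224062))
top (array([0.58134545, 0.28014114, 0.1488535 , 0.01864383, 0.03229636]), 1011, np.float64(0.0007940745405300494))
(array([ 0.64930458, -0.16760648,  0.00434022,  0.02219683, -0.01471725]), 396, np.float64(0.0006946829500491952))
181 [0.56211044 0.25927621 0.2918148 ] [0.59228336 0.30149112 0.29697903] [0.57787045 0.2800621  0.29420279]
```

```bash
python3 -m crank '[[[0.001,0.001,-0.008,0],[0.001,0.001,-0.018,0],[0.001,0.001,-0.028,0],[0.001,0.001,-0.036,0],[0.001,0.001,-0.042,0]]]'
python3 -m crank '[[[0,0,-0.003,0],[0,0,-0.005,0],[0,0,-0.007,0],[0,0,-0.007,0]]]'
python3 -m crank '[[[0,0,-0.001,0],[0,0,-0.002,0],[0,0,-0.002,0]]]'
python3 -m crank '[[[0,0,-0.001,0],[0,0,-0.002,0],[0,0,-0.002,0]]]'
```

```text
t: 9.98
tool_pos: [0.5834, 0.2817, 0.1724]
tool_rot: [0.352, 1.544, -0.355]
contact_force: [-0.0, -0.7, -1.3]
opening: 0.0446
t: 10.32
tool_pos: [0.5843, 0.282, 0.1677]
tool_rot: [0.354, 1.542, -0.354]
contact_force: [0.5, -0.3, -1.6]
opening: 0.0446
t: 10.57
tool_pos: [0.5844, 0.2821, 0.166]
tool_rot: [0.354, 1.541, -0.353]
contact_force: [-0.0, -0.0, -2.9]
opening: 0.0447
t: 10.82
tool_pos: [0.5842, 0.282, 0.1636]
tool_rot: [0.353, 1.542, -0.354]
contact_force: [0.0, -0.7, -2.4]
opening: 0.0445
```

```bash
python3 -m crank '[[[0,0,-0.001,0],[0,0,-0.001,0],[0,0,-0.001,0]]]'
python3 -m crank '[[[0,0,-0.001,0],[0,0,-0.001,0],[0,0,-0.001,0]]]'
python3 -m crank '[[[0,0,-0.001,0],[0,0,-0.001,0],[0,0,-0.001,0]]]'
```

```text
t: 11.07
tool_pos: [0.5843, 0.2821, 0.1628]
tool_rot: [0.354, 1.542, -0.353]
contact_force: [-0.0, 0.9, -2.6]
opening: 0.0446
t: 11.32
tool_pos: [0.5846, 0.282, 0.1628]
tool_rot: [0.354, 1.541, -0.353]
contact_force: [-0.8, -1.4, 2.8]
opening: 0.0446
t: 11.57
tool_pos: [0.5848, 0.2819, 0.1627]
tool_rot: [0.354, 1.54, -0.353]
contact_force: [-3.4, -1.9, 7.2]
opening: 0.0445
```

Contact on the plate at z = 0.1627, exactly as predicted. Release gently and retreat.

```bash
python3 -m crank '[[[0,0,0.001,0],[0,0,0.001,0],[0,0,0.001,0],[0,0,0.001,0],[0,0,0.001,0]]]' 1 
python3 -m crank '[[[0,0,0.0,0],[0,0,0.0,0],[0,0,0,0],[0,0,0,0]]]'
python3 -m crank '[[[0,0,0.01,0],[0,0,0.025,0],[0,0,0.045,0],[0,0,0.07,0],[0,0,0.1,0]]]'
python3 - <<'E'
from h import *
for n,b in (("scene",(300,80,440,240)),("top",(40,100,240,260))):
    im,d=get_image(n);np.savez(f"pics/{n}5.npz",im=im,d=d)
    x0,y0,x1,y1=b
    cv2.imwrite(f"pics/{n}5.png",cv2.convertScaleAbs(cv2.resize(im[y0:y1,x0:x1,::-1],None,fx=3.7,fy=3.7,interpolation=cv2.INTER_CUBIC),alpha=1.6,beta=15))
    print(n,axis(n,im,d,(.583,.28),.105,.19,.0425,.112,.018))
E
```

```text
t: 11.98
tool_pos: [0.5841, 0.2821, 0.1614]
tool_rot: [0.353, 1.542, -0.354]
contact_force: [-0.4, -0.1, 0.1]
opening: 0.0854
t: 12.32
tool_pos: [0.5843, 0.2821, 0.1618]
tool_rot: [0.354, 1.542, -0.353]
contact_force: [-0.8, 1.0, 0.5]
opening: 0.0854
t: 12.73
tool_pos: [0.5838, 0.2819, 0.2631]
tool_rot: [0.353, 1.543, -0.354]
contact_force: [-0.5, 0.9, 0.2]
opening: 0.0851
scene (array([ 0.58544737,  0.27992205,  0.09301816, -0.02556232,  0.00919159]), 762, np.float64(0.0011710998630172398))
top (array([0.58253072, 0.28080635, 0.09310439, 0.01424545, 0.025291  ]), 798, np.float64(0.0007631617294783848))
```

View pics/scene5.png

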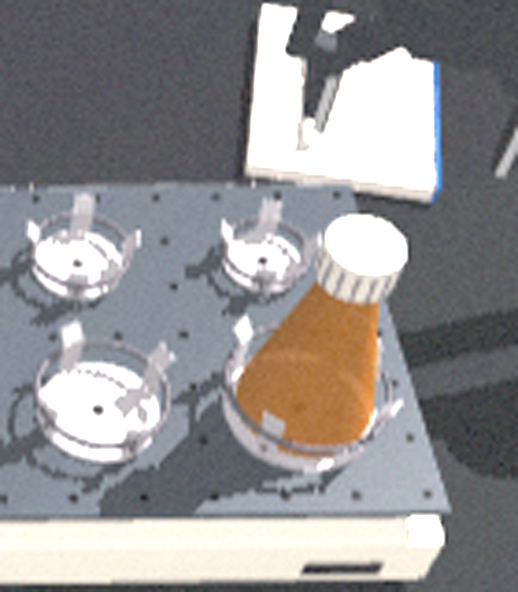

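```bash
python3 -m crank '[[[0,-0.01,0,0],[-0.002,-0.03,0,0],[-0.004,-0.064,0,0],[-0.006,-0.102,0,0],[-0.008,-0.14,0,0]]]'
python3 -m crank '[[[-0.002,-0.038,0,0],[-0.004,-0.076,0,0],[-0.007,-0.114,0,0],[-0.009,-0.152,0,0],[-0.011,-0.19,0,0]]]'
python3 -m crank '[[[-0.002,-0.036,-0.01,0],[-0.004,-0.072,-0.02,0],[-0.007,-0.108,-0.03,0],[-0.009,-0.144,-0.04,0],[-0.011,-0.18,-0.055,0]]]'
python3 -m crank '[[[-0.001,-0.03,-0.02,0],[-0.003,-0.056,-0.04,0],[-0.004,-0.076,-0.065,0],[-0.004,-0.087,-0.085,0],[-0.004,-0.09,-0.1,0]]]'
python3 -m crank '[[[0,0,0,0],[0,0,0,0]]]' 0.7
```

```text
t: 13.25
tool_pos: [0.5752, 0.1403, 0.2607]
tool_rot: [0.352, 1.544, -0.353]
contact_force: [0.5, -0.5, -0.4]
opening: 0.0855
t: 13.67
tool_pos: [0.564, -0.0502, 0.261]
tool_rot: [0.354, 1.543, -0.354]
contact_force: [-0.4, 0.7, -0.1]
opening: 0.0856
t: 14.08
tool_pos: [0.5534, -0.2303, 0.2067]
tool_rot: [0.354, 1.541, -0.354]
contact_force: [0.2, 0.6, -0.1]
opening: 0.0855
t: 14.5
tool_pos: [0.5479, -0.3194, 0.1034]
tool_rot: [0.357, 1.545, -0.355]
contact_force: [-0.5, 0.3, 0.1]
opening: 0.0855
t: 14.67
tool_pos: [0.5493, -0.3171, 0.1056]
tool_rot: [0.355, 1.544, -0.353]
contact_force: [-0.4, 0.4, 0.7]
opening: 0.064
```

```bash
python3 -m crank '[[[0,-0.003,-0.01,0],[0,-0.003,-0.03,0],[0,-0.003,-0.05,0],[0,-0.003,-0.065,0],[0,-0.003,-0.07,0]]]'
python3 -m crank '[[[0,0,-0.01,0],[0,0,-0.018,0],[0,0,-0.025,0],[0,0,-0.028,0],[0,0,-0.028,0]]]'
python3 -m crank '[[[0,0,0,0],[0,0,0,0],[0,0,0,0]]]'
python3 - <<'E'
from h import *
im,d=get_image("scene")
cv2.imwrite("pics/s6.png",cv2.convertScaleAbs(cv2.resize(im[120:250,70:230,::-1],(740,600),interpolation=cv2.INTER_CUBIC),alpha=1.5,beta=15))
E
```

```text
t: 15.08
tool_pos: [0.5494, -0.3196, 0.0347]
tool_rot: [0.354, 1.545, -0.352]
contact_force: [-0.5, 0.3, -0.6]
opening: 0.0598
t: 15.5
tool_pos: [0.55, -0.3207, 0.0081]
tool_rot: [0.354, 1.543, -0.353]
contact_force: [0.1, -0.6, 0.4]
opening: 0.06
t: 15.75
tool_pos: [0.5507, -0.3213, 0.0096]
tool_rot: [0.353, 1.541, -0.354]
contact_force: [-0.3, -0.0, 0.1]
opening: 0.0599
```

View pics/s6.png

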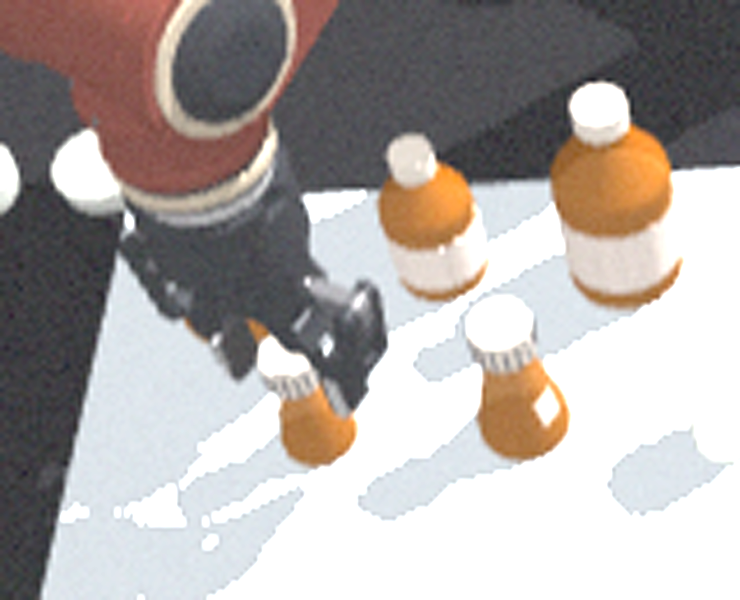

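```bash
python3 -m crank '[[[-0.001,0.0005,-0.003,0],[-0.001,0.0005,-0.003,0]]]'
python3 -m crank '[[[0,0,0,0],[0,0,0,0],[0,0,0,0],[0,0,0,0],[0,0,0,0]]]' 0 60
python3 -m crank '[[[0,0,0,0],[0,0,0,0]]]'
```

```text
t: 15.97
tool_pos: [0.549, -0.3203, 0.0054]
tool_rot: [0.354, 1.542, -0.353]
contact_force: [0.1, 0.9, 0.1]
opening: 0.0595
t: 16.38
tool_pos: [0.5494, -0.3205, 0.0059]
tool_rot: [0.353, 1.542, -0.354]
contact_force: [-0.8, -0.0, -0.1]
opening: 0.0286
t: 16.55
tool_pos: [0.5494, -0.3205, 0.0059]
tool_rot: [0.353, 1.542, -0.354]
contact_force: [-0.1, 0.0, 0.2]
opening: 0.0287
```

```bash
python3 -m crank '[[[0,0,0.004,0],[0,0,0.012,0],[0,0,0.03,0],[0,0,0.055,0],[0,0,0.085,0]]]'
python3 -m crank '[[[0,0,0.03,0],[0,0.005,0.06,0],[-0.003,0.02,0.085,0],[-0.007,0.045,0.1,0],[-0.012,0.078,0.105,0]]]'
python3 -m crank '[[[-0.006,0.035,0,0],[-0.012,0.072,0,0],[-0.018,0.108,0,0],[-0.023,0.144,0,0],[-0.028,0.18,0,0]]]'
python3 -m crank '[[[-0.006,0.036,0,0],[-0.011,0.072,0,0],[-0.017,0.108,0,0],[-0.022,0.144,0,0],[-0.028,0.18,0,0]]]'
python3 -m crank '[[[-0.006,0.036,0,0],[-0.011,0.072,0,0],[-0.016,0.105,0,0],[-0.021,0.134,0,0],[-0.025,0.156,0,0]]]'
python3 -m crank '[[[-0.002,0.012,0,0],[-0.002,0.015,0,0],[-0.002,0.015,0,0],[-0.002,0.015,0,0]]]'
```

```text
t: 16.97
tool_pos: [0.548, -0.3194, 0.0901]
tool_rot: [0.355, 1.545, -0.352]
contact_force: [0.3, -0.9, -0.4]
opening: 0.0285
t: 17.38
tool_pos: [0.5388, -0.244, 0.201]
tool_rot: [0.353, 1.534, -0.357]
contact_force: [-0.1, 0.4, -0.2]
opening: 0.0285
t: 17.8
tool_pos: [0.5087, -0.0608, 0.1966]
tool_rot: [0.354, 1.541, -0.354]
contact_force: [0.7, -0.0, -0.8]
opening: 0.0284
t: 18.22
tool_pos: [0.4807, 0.1193, 0.1967]
tool_rot: [0.354, 1.54, -0.353]
contact_force: [1.3, -0.4, -0.4]
opening: 0.0289
t: 18.63
tool_pos: [0.4554, 0.2759, 0.1966]
tool_rot: [0.353, 1.542, -0.351]
contact_force: [-0.1, 0.2, -1.1]
opening: 0.0288
t: 18.97
tool_pos: [0.4546, 0.2876, 0.1959]
tool_rot: [0.354, 1.541, -0.355]
contact_force: [1.0, -0.2, -0.7]
opening: 0.0289
```

```bash
python3 -m crank '[[[-0.001,0.001,-0.008,0],[-0.001,0.001,-0.022,0],[-0.001,0.001,-0.038,0],[-0.001,0.001,-0.05,0],[-0.001,0.001,-0.055,0]]]'
python3 -m crank '[[[0,0,0,0],[0,0,0,0]]]'
python3 - <<'E'
from h import *
for n,b in (("scene",(300,80,440,240)),("top",(40,130,240,290))):
    im,d=get_image(n);np.savez(f"pics/{n}7.npz",im=im,d=d)
    x0,y0,x1,y1=b
    cv2.imwrite(f"pics/{n}7.png",cv2.convertScaleAbs(cv2.resize(im[y0:y1,x0:x1,::-1],None,fx=3.7,fy=3.7,interpolation=cv2.INTER_CUBIC),alpha=1.6,beta=15))
    print(n,axis(n,im,d,(.453,.2887),.141,.178,.021,.048,.011,.045))
    D=np.load(f"pics/{n}0.npz"); print(axis(n,D['im'],D['d'],(.549,-.3207),.008,.045,.021,.048,.011,.045))
E
```

```text
t: 19.38
tool_pos: [0.4516, 0.2881, 0.137]
tool_rot: [0.352, 1.546, -0.357]
contact_force: [-0.1, 0.4, -0.3]
opening: 0.0282
t: 19.55
tool_pos: [0.4532, 0.2892, 0.1403]
tool_rot: [0.353, 1.542, -0.354]
contact_force: [0.5, 0.2, -1.4]
opening: 0.0284
scene (array([ 0.45503931,  0.28734926,  0.13815876, -0.05356859,  0.00925045]), 98, np.float64(0.0014469292759725111))
(array([ 0.55119493, -0.32207406,  0.00210612, -0.03990616,  0.00107973]), 113, np.float64(0.001229510329673668))
top (array([ 0.4534498 ,  0.29062243,  0.14094745, -0.07323161, -0.11297761]), 11, np.float64(0.0002742519054869827))
(array([ 0.54622554, -0.31997897,  0.00306897,  0.06819077, -0.01012029]), 69, np.float64(0.0008671958442919875))
```

View pics/scene7.png

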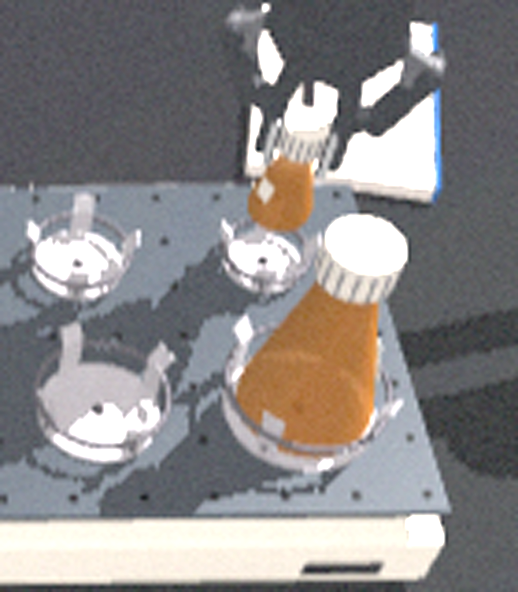

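View pics/top7.png

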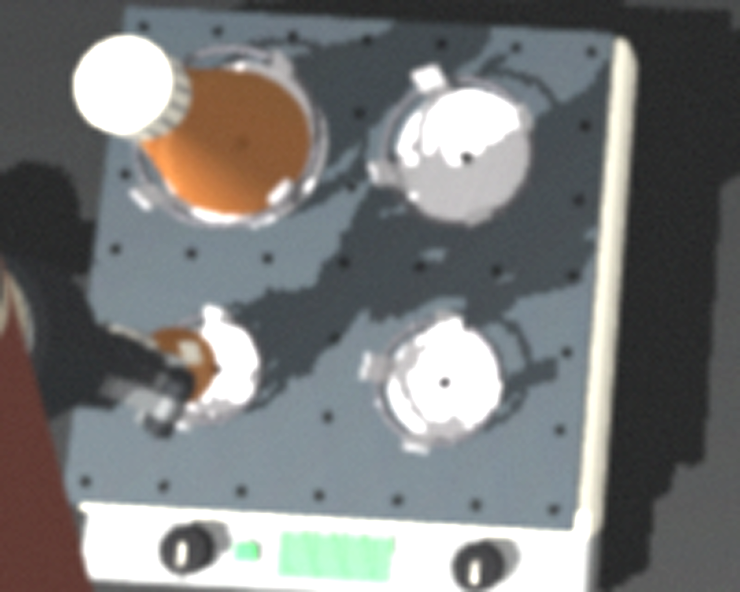

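```bash
python3 -m crank '[[[0,0,-0.008,0],[0,0,-0.018,0],[0,0,-0.028,0],[0,0,-0.036,0],[0,0,-0.04,0]]]'
python3 -m crank '[[[0,0,-0.002,0],[0,0,-0.004,0],[0,0,-0.005,0],[0,0,-0.005,0]]]'
python3 -m crank '[[[0,0,-0.001,0],[0,0,-0.001,0],[0,0,-0.001,0]]]'
python3 -m crank '[[[0,0,-0.001,0],[0,0,-0.001,0],[0,0,-0.001,0]]]'
```

```text
t: 20.07
tool_pos: [0.452, 0.289, 0.0983]
tool_rot: [0.352, 1.544, -0.355]
contact_force: [-0.3, -0.4, -1.3]
opening: 0.0287
t: 20.4
tool_pos: [0.4534, 0.2896, 0.0959]
tool_rot: [0.354, 1.542, -0.353]
contact_force: [-1.0, -0.2, -0.5]
opening: 0.0289
t: 20.65
tool_pos: [0.4535, 0.2896, 0.0951]
tool_rot: [0.354, 1.541, -0.353]
contact_force: [-0.8, 0.4, -1.2]
opening: 0.0289
t: 20.9
tool_pos: [0.4534, 0.2896, 0.0939]
tool_rot: [0.354, 1.541, -0.353]
contact_force: [0.5, -0.1, -1.0]
opening: 0.0283
```

```bash
python3 -m crank '[[[0,0,-0.001,0],[0,0,-0.001,0],[0,0,-0.001,0]]]'
python3 -m crank '[[[0,0,-0.001,0],[0,0,-0.001,0],[0,0,-0.001,0]]]'
```

```text
t: 21.15
tool_pos: [0.4537, 0.2896, 0.0939]
tool_rot: [0.354, 1.541, -0.353]
contact_force: [-2.4, -1.6, 5.6]
opening: 0.0287
t: 21.4
tool_pos: [0.454, 0.2896, 0.0938]
tool_rot: [0.353, 1.541, -0.353]
contact_force: [-3.3, -2.5, 9.8]
opening: 0.0283
```

```bash
python3 -m crank '[[[0,0,0.0015,0],[0,0,0.0015,0],[0,0,0.0015,0],[0,0,0.0015,0],[0,0,0.0015,0]]]' 0.75
python3 -m crank '[[[0,0,0.0,0],[0,0,0.0,0],[0,0,0,0]]]'
python3 -m crank '[[[0,0,0.01,0],[0,0,0.03,0],[0,0,0.06,0],[0,0,0.1,0],[0,0,0.14,0]]]'
python3 - <<'E'
from h import *
for n,b in (("scene",(300,80,440,240)),("top",(40,130,240,290))):
    im,d=get_image(n);np.savez(f"pics/{n}8.npz",im=im,d=d)
    x0,y0,x1,y1=b
    cv2.imwrite(f"pics/{n}8.png",cv2.convertScaleAbs(cv2.resize(im[y0:y1,x0:x1,::-1],None,fx=3.7,fy=3.7,interpolation=cv2.INTER_CUBIC),alpha=1.6,beta=15))
    print(n,axis(n,im,d,(.453,.2887),.097,.133,.021,.048,.011,.045))
    P=cloud(n,d); q=P[(abs(P[...,2]-.168)<.005)&(np.hypot(P[...,0]-.453,P[...,1]-.289)<.03)&(im.min(-1)>110)];print(len(q),(q.max(0)+q.min(0))/2,np.ptp(q,axis=0))
E
```

```text
t: 21.82
tool_pos: [0.453, 0.2894, 0.0928]
tool_rot: [0.353, 1.542, -0.354]
contact_force: [0.4, 0.7, -0.3]
opening: 0.0638
t: 22.07
tool_pos: [0.4532, 0.2895, 0.0931]
tool_rot: [0.353, 1.542, -0.354]
contact_force: [-0.4, 0.5, 0.1]
opening: 0.0642
t: 22.48
tool_pos: [0.4525, 0.2892, 0.2346]
tool_rot: [0.353, 1.543, -0.354]
contact_force: [0.3, -0.4, 1.5]
opening: 0.064
scene (array([ 0.45782355,  0.2883075 ,  0.08070637, -0.0327158 , -0.02545072]), 71, np.float64(0.0015631609737039595))
90 [0.45463355 0.28738833 0.16715001] [0.03057294 0.02721565 0.00793372]
top (array([0.45205146, 0.28905021, 0.09385368, 0.04359117, 0.01439103]), 65, np.float64(0.0006442076021373414))
201 [0.4529713  0.28897529 0.16735864] [0.02860129 0.03034387 0.00752161]
```

View pics/scene8.png

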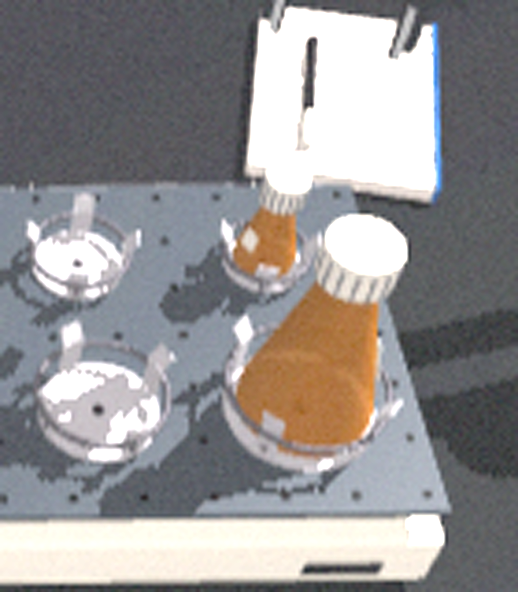

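```bash
python3 -m crank '[[[0,-0.01,0,0],[0,-0.035,0,0],[0,-0.07,0,0],[0,-0.108,0,0],[0,-0.146,0,0]]]' 0.85
python3 -m crank '[[[0,-0.038,0,0],[0,-0.076,0,0],[0,-0.114,0,0],[0,-0.152,0,0],[0,-0.19,0,0]]]'
python3 -m crank '[[[0,-0.038,0,0],[0,-0.076,0,0],[-0.001,-0.114,0,0],[-0.001,-0.152,0,0],[-0.001,-0.19,0,0]]]'
python3 -m crank '[[[0,-0.036,-0.01,0],[0,-0.07,-0.03,0],[-0.001,-0.1,-0.055,0],[-0.002,-0.123,-0.08,0],[-0.002,-0.136,-0.1,0]]]'
python3 -m crank '[[[0,-0.006,0,0],[0,-0.006,0,0],[0,-0.006,0,0]]]'
```

```text
t: 23.0
tool_pos: [0.4518, 0.1417, 0.2314]
tool_rot: [0.351, 1.545, -0.354]
contact_force: [0.3, -0.5, 0.6]
opening: 0.0726
t: 23.42
tool_pos: [0.4516, -0.0485, 0.2316]
tool_rot: [0.354, 1.544, -0.354]
contact_force: [-0.1, 0.3, -0.6]
opening: 0.0726
t: 23.83
tool_pos: [0.4504, -0.2382, 0.2315]
tool_rot: [0.355, 1.544, -0.353]
contact_force: [0.6, -0.4, 0.1]
opening: 0.0725
t: 24.25
tool_pos: [0.4475, -0.3739, 0.1293]
tool_rot: [0.357, 1.546, -0.354]
contact_force: [-0.8, 0.4, 0.1]
opening: 0.0726
t: 24.5
tool_pos: [0.4501, -0.3783, 0.1338]
tool_rot: [0.354, 1.542, -0.353]
contact_force: [-0.2, -0.2, 0.7]
opening: 0.0726
```

```bash
python3 -m crank '[[[0,0,-0.01,0],[0,0,-0.03,0],[0,0,-0.05,0],[0,0,-0.065,0],[0,0,-0.07,0]]]'
python3 -m crank '[[[0,0,-0.008,0],[0,0,-0.016,0],[0,0,-0.021,0],[0,0,-0.021,0],[0,0,-0.021,0]]]'
python3 -m crank '[[[0,0,0,0],[0,0,0,0],[0,0,0,0],[0,0,0,0],[0,0,0,0]]]' 0 70
python3 -m crank '[[[0,0,0,0],[0,0,0,0]]]'
```

```text
t: 24.92
tool_pos: [0.4497, -0.3765, 0.0614]
tool_rot: [0.354, 1.544, -0.351]
contact_force: [-1.1, 1.0, -0.5]
opening: 0.0726
t: 25.33
tool_pos: [0.4504, -0.3786, 0.0426]
tool_rot: [0.353, 1.541, -0.354]
contact_force: [-0.0, 0.2, -0.3]
opening: 0.073
t: 25.75
tool_pos: [0.4507, -0.3792, 0.0432]
tool_rot: [0.353, 1.54, -0.355]
contact_force: [-1.0, -0.5, 3.1]
opening: 0.0368
t: 25.92
tool_pos: [0.4507, -0.3792, 0.0432]
tool_rot: [0.353, 1.541, -0.354]
contact_force: [-0.3, -1.2, 4.5]
opening: 0.0366
```

```bash
python3 -m crank '[[[0,0,0.004,0],[0,0,0.012,0],[0,0,0.03,0],[0,0,0.055,0],[0,0,0.085,0]]]'
python3 -m crank '[[[0,0,0.03,0],[0.001,0.005,0.06,0],[0.005,0.02,0.085,0],[0.011,0.045,0.1,0],[0.018,0.078,0.105,0]]]'
python3 -m crank '[[[0.008,0.035,0,0],[0.016,0.07,0,0],[0.024,0.104,0,0],[0.032,0.138,0,0],[0.04,0.172,0,0]]]'
python3 -m crank '[[[0.008,0.034,0,0],[0.016,0.068,0,0],[0.024,0.102,0,0],[0.032,0.136,0,0],[0.04,0.17,0,0]]]'
python3 -m crank '[[[0.008,0.034,0,0],[0.015,0.062,0,0],[0.02,0.086,0,0],[0.024,0.102,0,0],[0.026,0.109,0,0]]]'
python3 -m crank '[[[0,0,0,0],[0,0,0,0],[0,0,0,0]]]'
```

```text
t: 26.33
tool_pos: [0.4488, -0.3765, 0.1256]
tool_rot: [0.357, 1.547, -0.351]
contact_force: [0.1, -0.3, -1.2]
opening: 0.0364
t: 26.75
tool_pos: [0.4692, -0.3015, 0.2363]
tool_rot: [0.353, 1.537, -0.357]
contact_force: [0.7, 0.4, -0.8]
opening: 0.0369
t: 27.17
tool_pos: [0.5078, -0.1263, 0.232]
tool_rot: [0.354, 1.543, -0.353]
contact_force: [1.2, -0.5, -2.1]
opening: 0.0368
t: 27.58
tool_pos: [0.5477, 0.0436, 0.232]
tool_rot: [0.353, 1.543, -0.353]
contact_force: [-0.4, 0.0, -1.6]
opening: 0.0366
t: 28.0
tool_pos: [0.5737, 0.153, 0.2317]
tool_rot: [0.352, 1.544, -0.351]
contact_force: [0.2, 0.3, -2.0]
opening: 0.0368
t: 28.25
tool_pos: [0.574, 0.1495, 0.2321]
tool_rot: [0.354, 1.542, -0.355]
contact_force: [-0.2, -0.7, -1.9]
opening: 0.0367
```

```bash
python3 -m crank '[[[0.001,0.001,-0.008,0],[0.001,0.001,-0.022,0],[0.001,0.001,-0.038,0],[0.001,0.001,-0.047,0],[0.001,0.001,-0.05,0]]]'
python3 -m crank '[[[0,0,0,0],[0,0,0,0]]]'
python3 - <<'E'
from h import *
for n,b in (("scene",(270,80,430,240)),("top",(40,100,240,260))):
    im,d=get_image(n);np.savez(f"pics/{n}9.npz",im=im,d=d)
    x0,y0,x1,y1=b
    cv2.imwrite(f"pics/{n}9.png",cv2.convertScaleAbs(cv2.resize(im[y0:y1,x0:x1,::-1],None,fx=3.7,fy=3.7,interpolation=cv2.INTER_CUBIC),alpha=1.6,beta=15))
    print(n,axis(n,im,d,(.5746,.1506),.15,.215,.0335,.086,.015,.06))
    D=np.load(f"pics/{n}0.npz"); print(axis(n,D['im'],D['d'],(.4498,-.379),.012,.077,.0335,.086,.015,.06))
E
```

```text
t: 28.67
tool_pos: [0.5734, 0.1508, 0.1785]
tool_rot: [0.353, 1.547, -0.356]
contact_force: [-0.1, -1.2, -2.1]
opening: 0.0368
t: 28.83
tool_pos: [0.5754, 0.1514, 0.1823]
tool_rot: [0.354, 1.542, -0.354]
contact_force: [0.8, 0.3, -0.9]
opening: 0.0367
scene (array([ 0.57488054,  0.15026299,  0.14648328, -0.03039695,  0.01849043]), 522, np.float64(0.0010778906607418163))
(array([ 0.45006271, -0.37953898,  0.0051366 , -0.01938536, -0.00377211]), 348, np.float64(0.0013246776129638878))
top (array([ 0.57416604,  0.15305294,  0.1524111 ,  0.03888998, -0.01623128]), 96, np.float64(0.0006823745334081797))
(array([ 4.48393286e-01, -3.76689544e-01,  4.67743250e-03, -3.05799141e-04,
       -3.51978671e-02]), 342, np.float64(0.0007712602223505111))
```

View pics/scene9.png

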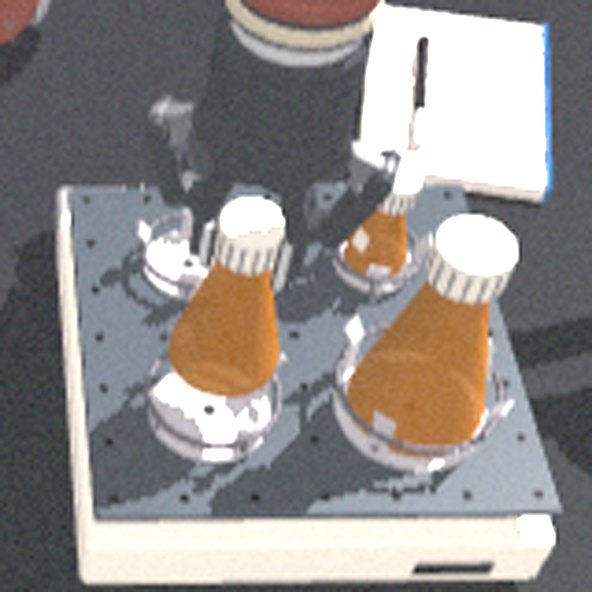

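View pics/top9.png

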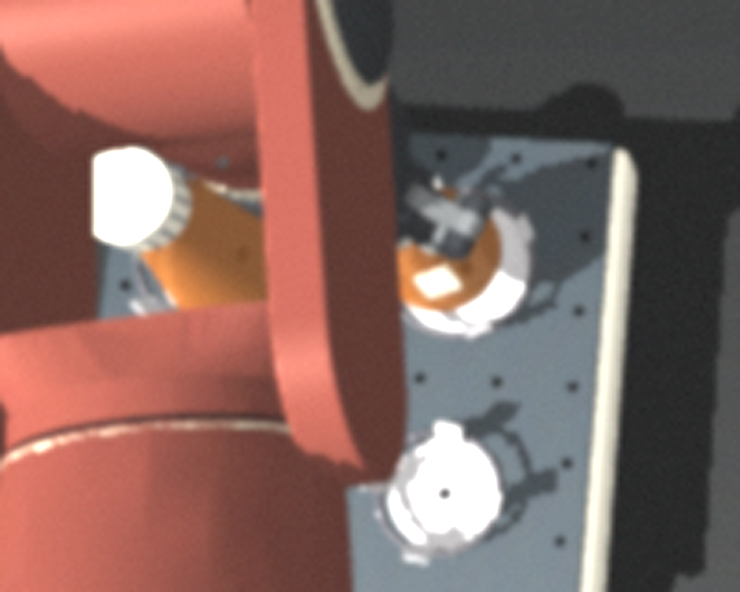

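```bash
python3 -m crank '[[[0,0,-0.008,0],[0,0,-0.018,0],[0,0,-0.03,0],[0,0,-0.039,0],[0,0,-0.043,0]]]'
python3 -m crank '[[[0,0,-0.002,0],[0,0,-0.004,0],[0,0,-0.006,0],[0,0,-0.006,0]]]'
python3 -m crank '[[[0,0,-0.001,0],[0,0,-0.001,0],[0,0,-0.001,0]]]'
python3 -m crank '[[[0,0,-0.001,0],[0,0,-0.001,0],[0,0,-0.001,0]]]'
```

```text
t: 29.35
tool_pos: [0.5736, 0.1514, 0.1361]
tool_rot: [0.352, 1.546, -0.355]
contact_force: [0.4, 0.2, -1.7]
opening: 0.0366
t: 29.68
tool_pos: [0.5754, 0.1516, 0.1333]
tool_rot: [0.354, 1.542, -0.353]
contact_force: [-0.6, 0.6, -1.7]
opening: 0.0366
t: 29.93
tool_pos: [0.5755, 0.1516, 0.1326]
tool_rot: [0.354, 1.541, -0.353]
contact_force: [0.2, -1.1, -2.5]
opening: 0.0364
t: 30.18
tool_pos: [0.5753, 0.1516, 0.1313]
tool_rot: [0.353, 1.542, -0.354]
contact_force: [0.4, -0.9, -1.8]
opening: 0.0365
```

```bash
python3 -m crank '[[[0,0,-0.001,0],[0,0,-0.001,0],[0,0,-0.001,0]]]'
python3 -m crank '[[[0,0,-0.001,0],[0,0,-0.001,0],[0,0,-0.001,0]]]'
```

```text
t: 30.43
tool_pos: [0.5756, 0.1514, 0.1312]
tool_rot: [0.353, 1.541, -0.353]
contact_force: [-2.2, -1.7, 3.7]
opening: 0.0368
t: 30.68
tool_pos: [0.5759, 0.1513, 0.1312]
tool_rot: [0.353, 1.54, -0.353]
contact_force: [-2.8, -1.9, 7.8]
opening: 0.0369
```

Contact at 0.1312, as expected. Release and retreat.

```bash
python3 -m crank '[[[0,0,0.0015,0],[0,0,0.0015,0],[0,0,0.0015,0],[0,0,0.0015,0],[0,0,0.0015,0]]]' 0.85
python3 -m crank '[[[0,0,0.0,0],[0,0,0.0,0],[0,0,0,0]]]'
python3 -m crank '[[[0,0,0.01,0],[0,0,0.03,0],[0,0,0.055,0],[0,0,0.085,0],[0,0,0.11,0]]]'
python3 - <<'E'
from h import *
im,d=get_image("scene")
cv2.imwrite("pics/s10.png",cv2.convertScaleAbs(cv2.resize(im[80:240,270:430,::-1],None,fx=3.7,fy=3.7,interpolation=cv2.INTER_CUBIC),alpha=1.6,beta=15))
print(axis("scene",im,d,(.5746,.1506),.1,.165,.0335,.086,.015,.06))
E
```

```text
t: 31.1
tool_pos: [0.5751, 0.1516, 0.1304]
tool_rot: [0.353, 1.542, -0.354]
contact_force: [-0.7, 0.7, -0.7]
opening: 0.0726
t: 31.35
tool_pos: [0.5752, 0.1516, 0.1306]
tool_rot: [0.353, 1.542, -0.354]
contact_force: [-0.2, -1.1, -0.7]
opening: 0.0729
t: 31.77
tool_pos: [0.5755, 0.1516, 0.2435]
tool_rot: [0.354, 1.54, -0.353]
contact_force: [0.5, -0.3, -0.4]
opening: 0.0721
(array([ 0.57542626,  0.14968606,  0.09316314, -0.0220123 ,  0.0153691 ]), 391, np.float64(0.00112933254116904))
```

View pics/s10.png

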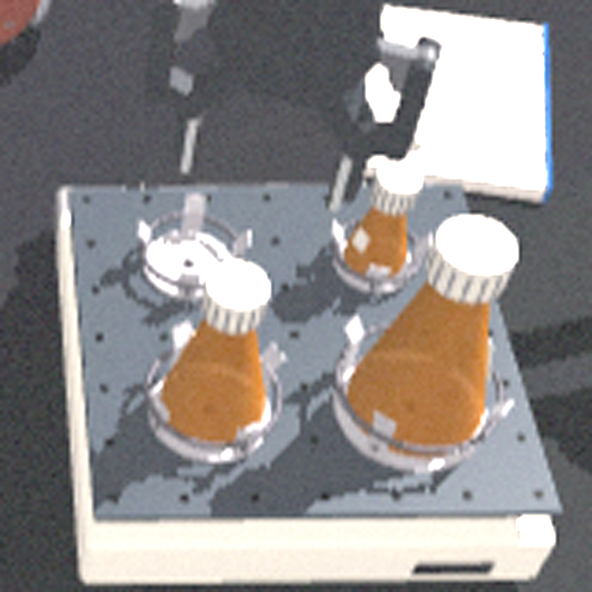

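```bash
python3 -m crank '[[[0,-0.01,0,0],[-0.002,-0.034,0,0],[-0.004,-0.068,0,0],[-0.007,-0.104,0,0],[-0.01,-0.14,0,0]]]' 0.8
python3 -m crank '[[[-0.003,-0.036,-0.01,0],[-0.006,-0.072,-0.02,0],[-0.009,-0.108,-0.03,0],[-0.012,-0.144,-0.04,0],[-0.014,-0.174,-0.055,0]]]'
python3 -m crank '[[[-0.001,-0.022,-0.02,0],[-0.002,-0.037,-0.045,0],[-0.002,-0.044,-0.065,0],[-0.002,-0.044,-0.075,0]]]'
python3 -m crank '[[[0,0,0,0],[0,0,0,0],[0,0,0,0]]]'
```

```text
t: 32.23
tool_pos: [0.5642, 0.01, 0.2396]
tool_rot: [0.352, 1.544, -0.353]
contact_force: [0.3, -0.5, -0.6]
opening: 0.0684
t: 32.65
tool_pos: [0.5504, -0.1653, 0.1854]
tool_rot: [0.354, 1.541, -0.355]
contact_force: [0.2, -0.3, 0.5]
opening: 0.0684
t: 32.98
tool_pos: [0.5463, -0.2074, 0.1063]
tool_rot: [0.357, 1.548, -0.355]
contact_force: [-0.2, 0.2, -0.3]
opening: 0.0683
t: 33.23
tool_pos: [0.5501, -0.2062, 0.1123]
tool_rot: [0.352, 1.54, -0.353]
contact_force: [0.2, -0.4, 0.8]
opening: 0.0684
```

```bash
python3 -m crank '[[[-0.0005,-0.0005,-0.01,0],[-0.0005,-0.0005,-0.03,0],[-0.0005,-0.0005,-0.05,0],[-0.0005,-0.0005,-0.065,0],[-0.0005,-0.0005,-0.07,0]]]'
python3 -m crank '[[[0,0,-0.008,0],[0,0,-0.016,0],[0,0,-0.022,0],[0,0,-0.022,0],[0,0,-0.022,0]]]'
python3 -m crank '[[[0,0,0,0],[0,0,0,0],[0,0,0,0],[0,0,0,0],[0,0,0,0]]]' 0 60
python3 -m crank '[[[0,0,0,0],[0,0,0,0]]]'
```

```text
t: 33.65
tool_pos: [0.5476, -0.2058, 0.0385]
tool_rot: [0.354, 1.545, -0.352]
contact_force: [-0.3, 1.4, -0.6]
opening: 0.0682
t: 34.07
tool_pos: [0.5489, -0.207, 0.0189]
tool_rot: [0.353, 1.542, -0.353]
contact_force: [-0.2, -0.1, -0.4]
opening: 0.0681
t: 34.48
tool_pos: [0.5494, -0.2074, 0.0197]
tool_rot: [0.353, 1.54, -0.354]
contact_force: [-1.4, -0.9, 3.1]
opening: 0.0325
t: 34.65
tool_pos: [0.5494, -0.2074, 0.0197]
tool_rot: [0.353, 1.54, -0.354]
contact_force: [-0.3, -0.5, 4.4]
opening: 0.0327
```

```bash
python3 -m crank '[[[0,0,0.004,0],[0,0,0.012,0],[0,0,0.03,0],[0,0,0.055,0],[0,0,0.085,0]]]'
python3 -m crank '[[[0,0,0.03,0],[-0.002,0.005,0.06,0],[-0.006,0.02,0.085,0],[-0.013,0.045,0.1,0],[-0.022,0.076,0.105,0]]]'
python3 -m crank '[[[-0.01,0.034,0,0],[-0.02,0.068,0,0],[-0.03,0.102,0,0],[-0.039,0.136,0,0],[-0.048,0.168,0,0]]]'
python3 -m crank '[[[-0.009,0.032,0,0],[-0.018,0.064,0,0],[-0.026,0.092,0,0],[-0.032,0.112,0,0],[-0.0345,0.122,0,0]]]'
python3 -m crank '[[[0,0,0,0],[0,0,0,0],[0,0,0,0]]]'
```

```text
t: 35.07
tool_pos: [0.5468, -0.2058, 0.1024]
tool_rot: [0.355, 1.547, -0.352]
contact_force: [1.7, -0.5, -0.6]
opening: 0.0325
t: 35.48
tool_pos: [0.528, -0.1316, 0.213]
tool_rot: [0.354, 1.536, -0.356]
contact_force: [0.1, -0.1, -0.2]
opening: 0.0326
t: 35.9
tool_pos: [0.4775, 0.0388, 0.2087]
tool_rot: [0.354, 1.542, -0.353]
contact_force: [0.7, 1.1, -0.6]
opening: 0.0329
t: 36.32
tool_pos: [0.4429, 0.1612, 0.2087]
tool_rot: [0.352, 1.543, -0.351]
contact_force: [1.1, 0.0, -1.1]
opening: 0.0325
t: 36.57
tool_pos: [0.4445, 0.1581, 0.2087]
tool_rot: [0.354, 1.542, -0.355]
contact_force: [-0.2, -0.3, -0.0]
opening: 0.0326
```

```bash
python3 -m crank '[[[0.0005,0.0005,-0.008,0],[0.0005,0.0005,-0.022,0],[0.0005,0.0005,-0.038,0],[0.0005,0.0005,-0.05,0],[0.0005,0.0005,-0.055,0]]]'
python3 -m crank '[[[0,0,0,0],[0,0,0,0]]]'
python3 - <<'E'
from h import *
n="scene"
im,d=get_image(n);np.savez(f"pics/{n}11.npz",im=im,d=d)
cv2.imwrite(f"pics/{n}11.png",cv2.convertScaleAbs(cv2.resize(im[80:240,270:430,::-1],None,fx=3.7,fy=3.7,interpolation=cv2.INTER_CUBIC),alpha=1.6,beta=15))
print(n,axis(n,im,d,(.4449,.159),.146,.19,.0255,.062,.013,.045))
D=np.load(f"pics/{n}0.npz"); print(axis(n,D['im'],D['d'],(.5493,-.2067),.012,.056,.0255,.062,.013,.045))
E
```

```text
t: 36.98
tool_pos: [0.4436, 0.1585, 0.1508]
tool_rot: [0.353, 1.545, -0.356]
contact_force: [0.5, -0.0, -2.6]
opening: 0.0325
t: 37.15
tool_pos: [0.4449, 0.1592, 0.1537]
tool_rot: [0.354, 1.542, -0.354]
contact_force: [0.6, -0.3, 0.2]
opening: 0.0327
scene (array([ 0.44711888,  0.15708707,  0.13510558, -0.025239  ,  0.02465846]), 173, np.float64(0.0011690621212249355))
(array([ 0.57794458, -0.20289296, -0.02931898, -0.3720396 , -0.15480751]), 12, np.float64(0.0006248941480522806))
```

View pics/scene11.png

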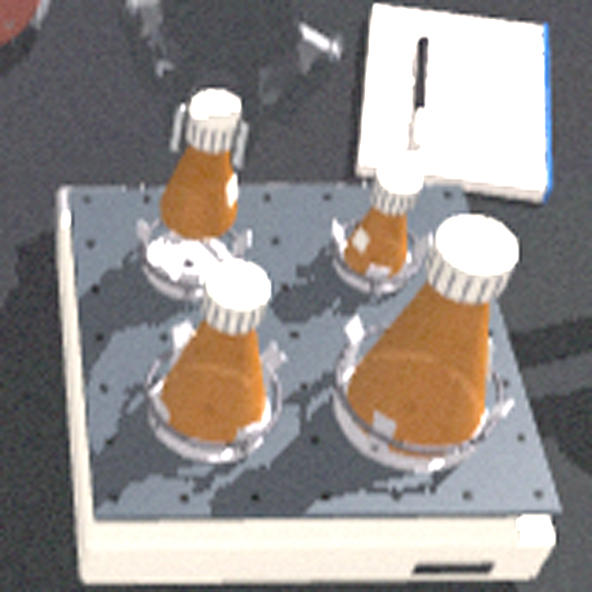

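```bash
python3 -m crank '[[[0,0.0005,-0.008,0],[0,0.0005,-0.018,0],[0,0.0005,-0.028,0],[0,0.0005,-0.035,0],[0,0.0005,-0.038,0]]]'
python3 -m crank '[[[0,0,-0.002,0],[0,0,-0.004,0],[0,0,-0.006,0],[0,0,-0.006,0]]]'
python3 -m crank '[[[0,0,-0.001,0],[0,0,-0.001,0],[0,0,-0.001,0]]]'
python3 -m crank '[[[0,0,-0.001,0],[0,0,-0.001,0],[0,0,-0.001,0]]]'
```

```text
t: 37.62
tool_pos: [0.4435, 0.1599, 0.1135]
tool_rot: [0.352, 1.545, -0.355]
contact_force: [0.1, 0.7, -0.9]
opening: 0.0326
t: 37.95
tool_pos: [0.4448, 0.1601, 0.1097]
tool_rot: [0.353, 1.542, -0.354]
contact_force: [0.9, -0.2, -2.0]
opening: 0.0325
t: 38.2
tool_pos: [0.4449, 0.1601, 0.109]
tool_rot: [0.354, 1.541, -0.353]
contact_force: [-0.7, -0.3, -1.3]
opening: 0.0327
t: 38.45
tool_pos: [0.4448, 0.16, 0.1078]
tool_rot: [0.354, 1.542, -0.354]
contact_force: [-0.0, 0.5, -0.8]
opening: 0.0326
```

```bash
python3 -m crank '[[[0,0,-0.001,0],[0,0,-0.001,0],[0,0,-0.001,0]]]'
python3 -m crank '[[[0,0,-0.001,0],[0,0,-0.001,0],[0,0,-0.001,0]]]'
```

```text
t: 38.7
tool_pos: [0.4451, 0.16, 0.1077]
tool_rot: [0.353, 1.541, -0.353]
contact_force: [-2.7, -1.1, 4.9]
opening: 0.0329
t: 38.95
tool_pos: [0.4455, 0.16, 0.1077]
tool_rot: [0.353, 1.54, -0.353]
contact_force: [-3.3, -1.6, 9.1]
opening: 0.0328
```

```bash
python3 -m crank '[[[0,0,0.0015,0],[0,0,0.0015,0],[0,0,0.0015,0],[0,0,0.0015,0],[0,0,0.0015,0]]]' 0.8
python3 -m crank '[[[0,0,0.0,0],[0,0,0.0,0],[0,0,0,0]]]'
python3 -m crank '[[[0,0,0.01,0],[0,0,0.03,0],[0,0,0.06,0],[0,0,0.09,0],[0,0,0.12,0]]]'
python3 -m crank '[[[0,-0.01,0.02,0],[0,-0.03,0.04,0],[0,-0.06,0.05,0],[0,-0.09,0.05,0],[0,-0.12,0.05,0]]]'
python3 -m crank '[[[0,-0.03,0,0],[0,-0.06,0,0],[0,-0.08,0,0],[0,-0.09,0,0],[0,-0.09,0,0]]]'
python3 - <<'E'
from h import *
for n,b in (("scene",(70,60,430,250)),("top",(30,80,440,300))):
    im,d=get_image(n);np.savez(f"pics/{n}12.npz",im=im,d=d)
    x0,y0,x1,y1=b
    cv2.imwrite(f"pics/{n}12.png",cv2.convertScaleAbs(cv2.resize(im[y0:y1,x0:x1,::-1],None,fx=1.95,fy=1.95,interpolation=cv2.INTER_CUBIC),alpha=1.5,beta=15))
    P=cloud(n,d)
    for k,(x,y,h,r) in {'25':(.4532,.2887,.08,.015),'50':(.4449,.159,.095,.017),'125':(.5746,.1506,.12,.019),'250':(.583,.2804,.152,.023)}.items():
        q=P[(abs(P[...,2]-.088-h)<.005)&(np.hypot(P[...,0]-x,P[...,1]-y)<.04)&(im.min(-1)>110)]
        print(n,k,len(q), *((( q.max(0)+q.min(0))/2-[x,y,h+.088]).round(4), np.percentile(q[:,2],90).round(4)) if len(q) else '')
    for k,(x,y,h) in {'bL':(.44,-.151,.14),'bS':(.4327,-.2595,.105)}.items():
        q=P[(abs(P[...,2]-h)<.005)&(np.hypot(P[...,0]-x,P[...,1]-y)<.04)&(im.min(-1)>110)]
        print(n,k,len(q), (( q.max(0)+q.min(0))/2-[x,y,h]).round(4) if len(q) else '')
E
```

```text
t: 39.37
tool_pos: [0.4445, 0.16, 0.1068]
tool_rot: [0.353, 1.542, -0.354]
contact_force: [-0.8, -0.2, -0.5]
opening: 0.0686
t: 39.62
tool_pos: [0.4447, 0.16, 0.1072]
tool_rot: [0.354, 1.542, -0.354]
contact_force: [0.0, -0.2, 0.2]
opening: 0.0682
t: 40.03
tool_pos: [0.4446, 0.16, 0.2293]
tool_rot: [0.354, 1.541, -0.353]
contact_force: [-0.3, -0.5, 0.1]
opening: 0.0682
t: 40.45
tool_pos: [0.4452, 0.039, 0.2798]
tool_rot: [0.353, 1.538, -0.352]
contact_force: [-0.3, 0.3, 0.1]
opening: 0.0683
t: 40.87
tool_pos: [0.4448, -0.0514, 0.2779]
tool_rot: [0.356, 1.541, -0.356]
contact_force: [0.1, 0.6, -0.5]
opening: 0.0681
scene 25 92 [ 0.0017 -0.0013 -0.0006] 0.1695
scene 50 121 [ 0.0028 -0.0007 -0.0008] 0.1846
scene 125 191 [ 0.0004 -0.0002 -0.0001] 0.2096
scene 250 299 [ 0.0022 -0.0003 -0.001 ] 0.2417
scene bL 101 [ 0.0007 -0.0007 -0.0008]
scene bS 70 [ 0.0007 -0.0004 -0.0007]
top 25 200 [-0.0001  0.0005 -0.0008] 0.1698
top 50 264 [-0.0001  0.0013 -0.0003] 0.1847
top 125 331 [-0.0019  0.0014 -0.0003] 0.2097
top 250 521 [-0.0007  0.0012 -0.0008] 0.2418
top bL 0 
top bS 122 [-0.0014  0.0011 -0.0003]
```

View pics/scene12.png

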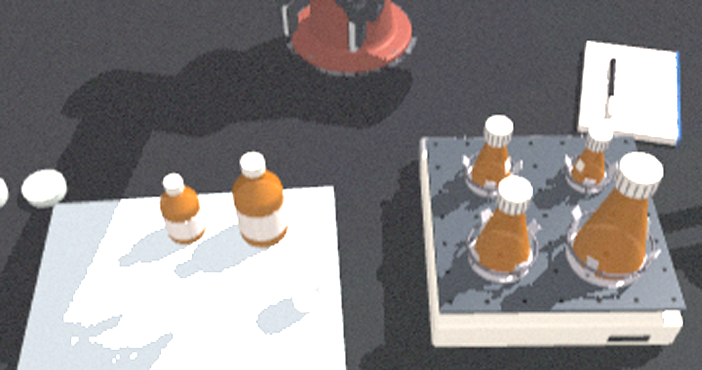

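View pics/top12.png

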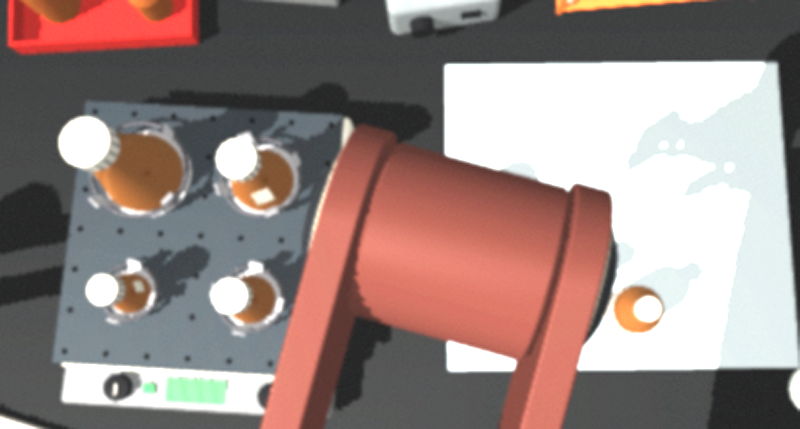

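The scene picture shows all four flasks upright in their clamps at crop pixels (495,165), (595,165), (505,235) and (615,240), and both bottles where they were at (183,210) and (262,200). The arm is clear, so I'm handing in.

```bash
python3 -m crank '[[[0,0,0,0],[0,0,0,0],[0,0,0,0],[0,0,0,0]]]'
python3 -c "from station import *; print(finish_job())"
```

```text
t: 41.3
tool_pos: [0.4448, -0.0492, 0.2773]
tool_rot: [0.353, 1.542, -0.352]
contact_force: [-0.4, -0.3, 0.5]
opening: 0.0682
the job is handed in; nothing more can be done
None
```

All four flasks stand upright in the clamps of their own size. I loaded them in the order 250, 25, 125, 50 and handed the job in at t ≈ 41 s; it gave no verdict.

**Last checks:**
- **Position:** averaged over both cameras, every cap centre was within about 1.5 mm of its clamp's centre.
- **Height:** the cap tops sat 1–2 mm above the height expected of a flask resting on its plate, the same reading offset the cameras gave on the bench. While lowering, each flask touched its plate at the height predicted from the grasp.
- **Gripper and bottles:** the gripper was open and clear of everything. Both bottles are standing where they were; the arm hid the large one from the top camera, so only the scene camera confirms it.

**Disagreements and failures:**
- **Tool height:** the reported height was about 42 mm lower than where the camera showed the fingertips. Because of that, my first grasp on the 250 ml flask closed on air just above its cap without touching it. I corrected for the offset from then on.
- **Cameras:** the two differ by 1.5–2 mm sideways, so I used their average.
- **Fitting:** the check of flask_50's lean against its starting picture failed for lack of points, so I judged that one from the picture and the cap position.

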